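Change over the dishes in a gassed warming chamber

TASK

Change over the culture dishes in the bench-top warming chamber: put the gas lever in its off notch (one dot), swing the flat cover aside on its pivot screw, take out what is in the chamber and set it flat in the steel tray, and set every dish from the grey mat flat on the warm plate, side by side. Then swing the cover fully shut and put the gas lever in its middle notch (two dots). The gas must be off whenever the cover is open; set the dishes down without dropping them, and leave the bottle, the timer and the slide box alone.

Things in the scene. Friction and masses are not known exactly. Their poses are not given: they have to be found in the camera images.
- unit: the warming chamber unit, a white box 210 (x) by 304 (y) by 65 mm high, fixed to the bench; origin at the centre of its underside; its front with a dark display faces its own -x. The covered chamber fills the +y part of its top, the gas lever stands on the -y part. Place and yaw vary (up to 0.2 rad).
- chamber (a point): centre of the warm plate, the flat floor of the chamber, 35 mm above the bench, 30 mm below the unit's top face; axes as the unit's. The chamber is an open pit with upright walls, inside 104 mm along x, 156 mm along y; three dishes fit side by side along y (engraved circles at y = -48, 0, 48 mm), with room for fingers on the x sides of each.
- cover (a joint): swing of the flat cover about its upright pivot screw (rad): 0 = shut, grows clockwise seen from above (knob moves to the unit's -x, then out to +y), stop at 1.7; from about 1.5 the whole chamber is free and the cover stands out over the bench on the unit's +y side. It stays where it is left: friction 0.12 N m (0.7 N at its knob), no spring.
- cover_pivot (a point): the cover's pivot screw on the unit's top face (x 64, y 138 mm in the unit's frame); axes as the unit's. The cover is an aluminium plate 138 by 190 by 4 mm, its top 6 mm above the unit's top face; shut, it reaches 12 mm beyond the screw to +x and +y, 126 mm to -x and 178 mm to -y. The screw head stands 5 mm above the plate.
- cover_knob (a point): on the axis of the cover's upright round black knob, 16 mm across, 28 mm high (from 6 to 34 mm above the unit's top face; this point 22 mm above it). Shut, it lies 34 mm to -x and 165 mm to -y of the pivot screw; it goes round with the cover at 168 mm radius.
- gas_lever (a joint): turn of the flat steel gas lever about its upright axis (rad), growing clockwise seen from above (knob moves to the unit's +y, towards the chamber). Spring-detent notches: 0 = off (one engraved dot, farthest from the chamber), 0.45 = normal (two dots), 0.9 = flush (three dots). Released, it springs into the nearer notch; it takes 3 to 4 N at the knob to move it on. Starts at 0.45 or 0.9.
- lever_pivot (a point): axis of the gas lever on the unit's top face (x 20, y -100 mm in the unit's frame); axes as the unit's. At lever value q the lever points from here along the unit's (-cos(0.45 - q), -sin(0.45 - q)), so towards the unit's front in the middle notch.
- lever_knob (a point): on the axis of the lever's upright round black knob, 16 mm across, 30 mm high (from 19 to 49 mm above the unit's top face; this point 36 mm above it), 72 mm from the lever's axis; goes round with the lever.
- tray: low rectangular steel tray for the old dishes, inside 154 mm along its x and 110 mm along its y, floor 3 mm and rim 12 mm above the bench; fixed; origin at the centre of its underside. Stands on the robot's left, beyond the swung-out cover.
- mat: dark grey mat 200 (x) by 150 (y) by 3 mm on the robot's right, fixed, on which the new dishes lie at first; origin at the centre of its underside.
- new1: closed round culture dish of clear plastic, 38 mm across and 12 mm high, about 14 g; origin at the centre of its underside, z up; new: at first on the mat, belongs in the chamber. Two or three of new1..new3 are present, else None.
- new2: closed round culture dish of clear plastic, 38 mm across and 12 mm high, about 14 g; origin at the centre of its underside, z up; new: at first on the mat, belongs in the chamber. Two or three of new1..new3 are present, else None.
- new3: closed round culture dish of clear plastic, 38 mm across and 12 mm high, about 14 g; origin at the centre of its underside, z up; new: at first on the mat, belongs in the chamber. Two or three of new1..new3 are present, else None.
- old1: closed round culture dish of clear plastic, 38 mm across and 12 mm high, about 14 g; origin at the centre of its underside, z up; old: at first in the chamber under the cover, belongs in the tray. One or both of old1, old2 are present, else None.
- old2: closed round culture dish of clear plastic, 38 mm across and 12 mm high, about 14 g; origin at the centre of its underside, z up; old: at first in the chamber under the cover, belongs in the tray. One or both of old1, old2 are present, else None.
- bottle: white plastic bottle, 40 mm across, 95 mm high, standing at the back left; leave alone. Origin at the centre of its underside.
- timer: white bench timer, 62 by 62 by 18 mm, lying near the robot in front of the unit; leave alone. Origin at the centre of its underside.
- slide_box: grey plastic slide box, 82 by 102 by 36 mm, at the back right; leave alone. Origin at the centre of its underside.

How it is judged (in metres and radians):
On the way, in this order (a step that is already met when the one before it is completed fails the run):
1. the gas lever is in the off notch (one dot) while the cover is still shut (value of joint gas_lever below 0.1 rad and value of joint cover below 0.12 rad), for 0.2 s.
2. the cover is swung aside (past 80 degrees) with the gas off (value of joint gas_lever below 0.1 rad and value of joint cover above 1.4 rad), for 0.2 s.
3. every old dish lies flat in the tray and every new dish lies flat on the warm plate in the chamber, at rest (x of new1 in the frame of chamber between -0.036 and 0.036 m and y of new1 in the frame of chamber between -0.062 and 0.062 m and z of new1 in the frame of chamber between -0.004 and 0.005 m and angle between each of new1, new2, new3, old1, old2's own z axis and vertical below 0.12 rad and x of new2 in the frame of chamber between -0.036 and 0.036 m and y of new2 in the frame of chamber between -0.062 and 0.062 m and z of new2 in the frame of chamber between -0.004 and 0.005 m and x of new3 in the frame of chamber between -0.036 and 0.036 m and y of new3 in the frame of chamber between -0.062 and 0.062 m and z of new3 in the frame of chamber between -0.004 and 0.005 m and x of old1 in the frame of tray between -0.061 and 0.061 m and y of old1 in the frame of tray between -0.039 and 0.039 m and z of old1 in the frame of tray between -0.002 and 0.009 m and x of old2 in the frame of tray between -0.061 and 0.061 m and y of old2 in the frame of tray between -0.039 and 0.039 m and z of old2 in the frame of tray between -0.002 and 0.009 m and linear speed of each of new1, new2, new3, old1, old2 below 0.02 m/s), for 0.2 s.
4. the cover is fully shut over the dishes, the gas still off (value of joint gas_lever below 0.1 rad and value of joint cover below 0.04 rad and x of new1 in the frame of chamber between -0.036 and 0.036 m and y of new1 in the frame of chamber between -0.062 and 0.062 m and z of new1 in the frame of chamber between -0.004 and 0.005 m and angle between each of new1, new2, new3, old1, old2's own z axis and vertical below 0.12 rad and x of new2 in the frame of chamber between -0.036 and 0.036 m and y of new2 in the frame of chamber between -0.062 and 0.062 m and z of new2 in the frame of chamber between -0.004 and 0.005 m and x of new3 in the frame of chamber between -0.036 and 0.036 m and y of new3 in the frame of chamber between -0.062 and 0.062 m and z of new3 in the frame of chamber between -0.004 and 0.005 m and x of old1 in the frame of tray between -0.061 and 0.061 m and y of old1 in the frame of tray between -0.039 and 0.039 m and z of old1 in the frame of tray between -0.002 and 0.009 m and x of old2 in the frame of tray between -0.061 and 0.061 m and y of old2 in the frame of tray between -0.039 and 0.039 m and z of old2 in the frame of tray between -0.002 and 0.009 m), for 0.2 s.
5. the gas lever is in the middle notch (two dots) (value of joint gas_lever between 0.35 and 0.55 rad and value of joint cover below 0.04 rad), for 0.2 s.
At the end, for the whole second after the job is handed in: Every new dish lies flat on the warm plate inside the chamber, every old dish flat in the tray (within 0.12 rad, at rest, not stacked), the cover is shut to within 0.04 rad and the gas lever rests in the middle notch (0.45 rad, give or take 0.1) (all of step 3 and all of step 5 and velocity of joint gas_lever between -0.05 and 0.05 rad/s and velocity of joint cover between -0.05 and 0.05 rad/s); the robot touches nothing.
It fails at once if the gas is on (lever more than 0.22 rad away from off) while the cover stands open (more than 0.15 rad) (value of joint gas_lever above 0.22 rad and value of joint cover above 0.15 rad).
It fails at once if a dish is let go in the air, more than 80 mm above the bench (45 mm above the warm plate) ((height (world z) of new1 above 0.08 m and contact force between new1 and anything else below 0.005 N) or (height (world z) of new2 above 0.08 m and contact force between new2 and anything else below 0.005 N) or (height (world z) of new3 above 0.08 m and contact force between new3 and anything else below 0.005 N) or (height (world z) of old1 above 0.08 m and contact force between old1 and anything else below 0.005 N) or (height (world z) of old2 above 0.08 m and contact force between old2 and anything else below 0.005 N)).
It fails at once if the bottle, timer or slide box is moved by more than 30 mm or knocked over (distance of any of bottle, timer, slide_box from where it was at the start of the episode above 0.03 m or angle between any of bottle, timer, slide_box's own z axis and vertical above 0.3 rad).
Of new1, new2, new3 only 2 to 3 are there at a start; the rules pass over those that are not, and their reading is None.
Of old1, old2 only 1 to 2 are there at a start; the rules pass over those that are not, and their reading is None.
At some moment in a run one of new1, new2, new3 may be knocked a few centimetres aside while the robot is not near it.
It also fails if it takes over 210 s, if anything falls off the work surface, if the arm or the gripper's body presses on something with over 40 N, if the wrist force passes 120 N, or if a joint passes its speed limit or range.

ROBOT

A 6-joint arm with a two-finger parallel gripper is mounted at the origin on the work surface. World frame = base frame: x ahead of the robot, y to its left, z up, the work surface at z = 0. Lengths are in m, angles in degrees, forces in N, time in s.
With the tool pointing down it reaches from about 0.35 to 0.875 m from the base axis. Payload 4.2 kg.
Tool frame: the origin (TCP) lies at the very end of the fingers, on their centre line; the grasp point (between the pads) lies 19 mm behind it; z points along the fingers, y is the direction in which the jaws open and shut (so a half turn about z gives the same grasp; the last joint's range is limited). The gripper opens to 87 mm and grips with 3 to 60 N. Pads are 19 mm wide; open, the fingers measure 117 mm over their backs; the gripper's body (75 mm by 190 mm) begins 51 mm behind the grasp point.
Start: joints at [89.645, 22.042, 0.453, 0, -68.411, -14.817], TCP at [0.164, 0.603, 0.196] pointing down, gripper open.
Joint ranges: [-179.83, 179.83], [-69.29, 118.12], [-61.27, 80.66], [-181.25, 117.63], [-171.15, -9.14], [-177.46, 177.46]. Speed limits (degrees/s): [159.86, 159.86, 180, 180, 180, 180].

INTERFACE

Orientations are given as a 3x3 rotation matrix whose columns are the frame's x, y, z axes.
In Python, from station import r, imaging gives the robot as it stands. The module is installed in compiled form; this text tells all that it offers.
- The arm moves only by the tool move_arm, never from a script. Its argument "motion" is one flat list of numbers, 7 for each row, row after row: the shift along the tool's x, y, z in units of 40 mm (1.0 is 40 mm), then the turn, a rotation vector about the tool's x, y, z in units of 5 degrees (1.0 is 5 degrees), then the gripper's target within -1 to 1 (shut at 1, half-way at 0, fully open at -1). In form: [dx, dy, dz, wx, wy, wz, gripper, dx, dy, dz, wx, wy, wz, gripper, ...]. A call has 1 to 20 rows; each row is the pose to reach, as a shift and turn from the pose measured when the call began, along the tool's axes at that moment; what a row does not reach only later rows make up. A row lasts 1/12 s, in which the tool goes at most 41.7 mm and 7.16 degrees, less where a joint would pass 70% of its speed; a pose out of reach is approached as far as the arm can. A call with a gripper value outside its range is refused whole. The fingers move at their own pace and stop on an object; the grip force is fixed at half the most. Time passes only in rows, so rows that repeat a pose let the fingers close. It gives the time, the measured TCP pose, the force and the opening at its end, in the units of the state.
- r.sense(): the state, without advancing time (a new reading comes with each control period).
- imaging.capture(name): name is "scene" or "top" or "wrist"; returns the picture (384x512x3 uint8, blue, green, red); there is no depth.
- imaging.camera_params(name): a dict with "intrinsics" (3x3 intrinsics, pixels), "k1" (the pictures are not rectified: a ray, as slopes to the right and down, at radius r is drawn at 1 + k1 r^2 times it, then the intrinsics apply), "world_from_camera" (4x4, takes a point from camera to world coordinates). Camera axes: x right, y down, z forward; pixel columns grow to the right and rows downward; lengths in m; the calibration is good to about 2 mm. A picture is of the moment at which its call begins: read the wrist's pose just before it. camera_params takes no time and is no camera call; for the wrist camera it gives the pose at the moment of the call.
- r.finish_job(): hands the job in, once; it reports no verdict.
The state is a dict: "time_s": time; "joints": joint angles; "joint_velocities": joint speeds; "effort": joint torques, N m; "tcp_pos": TCP position; "ee_rot": TCP orientation; "wrist_force": force on the tool from outside, world axes, zero at the start; "moment": the same for the moment, N m; "gripper_width": opening from 0.0 (shut) to 1.0 (fully open).
Only numpy, scipy, OpenCV 4.12 (cv2) and the standard library are available. Lean on these libraries where they do the work, as an engineer would, in place of code of your own. Each camera call takes 0.05 s, during which the arm holds its last target.

## Working session

There is one attempt and no reset: what is moved stays moved. The work goes in short steps, Python scripts to look and compute and a tool call to move; the robot and the scene stay as the last step left them, time stands still between calls to the robot, and variables do not carry over. Pictures are saved under pics/ and viewed, and the job is handed in when it is done.

Besides the shell and the picture viewer there is one more tool, called as name(argument=value, ...), one argument or row to a line, values as JSON. move_arm: Moves the arm, as the interface text tells. Its arguments: {"type":"object","properties":{"motion":{"type":"array","items":{"type":"number"}}},"required":["motion"]}

```bash
mkdir -p pics; ls; python3 - <<'E'
from station import r, imaging
import cv2
s=r.sense(); print(s)
for n in ["scene","top","wrist"]:
    p=imaging.camera_params(n); print(n,p)
    im=imaging.capture(n); cv2.imwrite(f"pics/{n}0.png",im)
E
```

```text
pics
{'time_s': 0.0, 'joints': array([ 8.96467090e+01,  2.20892336e+01,  3.79178258e-01, -2.99262343e-02,
       -6.84134424e+01, -1.48189856e+01]), 'joint_velocities': array([-0.10949899,  0.04570399, -0.0105625 , -0.00815168,  0.09133135,
        0.02119621]), 'effort': array([ 3.55694219e-04, -3.90659165e+01,  1.87403083e+01,  4.21978220e+00,
        1.09617761e-02, -1.93043743e-04]), 'tcp_pos': array([0.16335688, 0.60256734, 0.19506926]), 'ee_rot': array([[ 9.65092818e-01, -2.61907625e-01, -4.98958894e-04],
       [-2.61908087e-01, -9.65090421e-01, -2.15235759e-03],
       [ 8.21784145e-05,  2.20790622e-03, -9.99997559e-01]]), 'wrist_force': array([0.16272977, 0.08648077, 0.60647611]), 'moment': array([ 0.05465478, -0.01885381,  0.00892496]), 'gripper_width': 1.0035563303931556}
scene {'intrinsics': array([[353.38231323,   0.        , 256.40661029],
       [  0.        , 353.38231323, 194.45262021],
       [  0.        ,   0.        ,   1.        ]]), 'k1': 0.03854217671933669, 'world_from_camera': array([[ 0.58759474,  0.68360077, -0.4329231 ,  0.97336019],
       [ 0.80914496, 
[... 406 characters left out ...]
6, -0.99742812,  0.06740292,  0.47461692],
       [-0.99967843,  0.02384349, -0.00863256,  0.01028611],
       [ 0.00700324, -0.06759164, -0.99768849,  1.26969982],
       [ 0.        ,  0.        ,  0.        ,  1.        ]])}
wrist {'intrinsics': array([[345.13013492,   0.        , 258.87327229],
       [  0.        , 345.13013492, 186.81946153],
       [  0.        ,   0.        ,   1.        ]]), 'k1': -0.0025269160395827183, 'world_from_camera': array([[-0.26201857, -0.92991882, -0.25806445,  0.23344099],
       [-0.96506108,  0.25298633,  0.06822781,  0.5835012 ],
       [ 0.00184046,  0.26692491, -0.96371557,  0.38454054],
       [ 0.        ,  0.        ,  0.        ,  1.        ]])}
```

View pics/scene0.png

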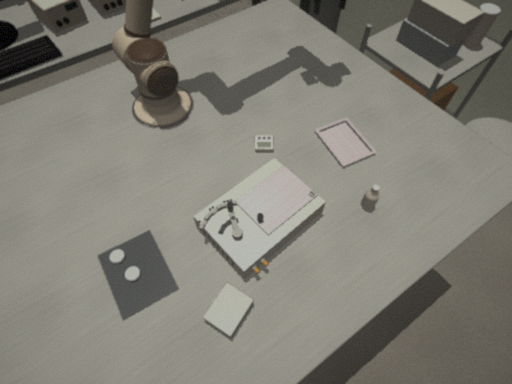

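View pics/top0.png

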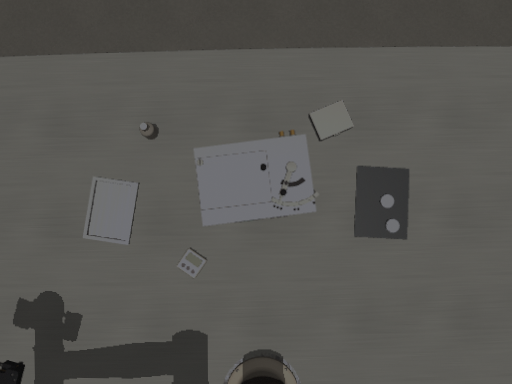

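View pics/wrist0.png

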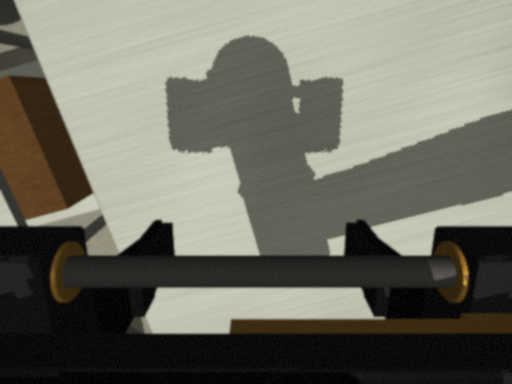

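```bash
cat > h.py <<'E'
import numpy as np, cv2
from station import r, imaging
from scipy.spatial.transform import Rotation as R
def P(n): return imaging.camera_params(n)
def ray(p,u,v):
    K=p["intrinsics"];a=np.array([(u-K[0,2])/K[0,0],(v-K[1,2])/K[1,1]]);b=a.copy()
    for _ in range(20): b=a/(1+p["k1"]*(b@b))
    T=p["world_from_camera"]; d=T[:3,:3]@np.array([b[0],b[1],1]); return T[:3,3],d
def onz(p,u,v,z):
    o,d=ray(p,u,v); return o+d*(z-o[2])/d[2]
def proj(p,X):
    X=np.atleast_2d(X);T=p["world_from_camera"];c=(X-T[:3,3])@T[:3,:3];b=c[:,:2]/c[:,2:]
    b=b*(1+p["k1"]*(b**2).sum(1,keepdims=True));K=p["intrinsics"];return b*K[0,0]+K[:2,2]
def crop(im,x0,y0,x1,y1,f,name):
    c=cv2.resize(im[y0:y1,x0:x1],None,fx=f,fy=f,interpolation=cv2.INTER_CUBIC); cv2.imwrite(name,c)
def rotdown(yaw): # tool y axis at angle yaw (rad) in the world, z down
    y=np.array([np.cos(yaw),np.sin(yaw),0]);z=np.array([0,0,-1.]);return np.column_stack([np.cross(y,z),y,z])
def delta(pos,yaw=None,Rt=None):
    s=r.sense();R0=s["ee_rot"];
    if Rt is None:
        cur=np.arctan2(R0[1,1],R0[0,1])
        if yaw is None: yaw=cur
        else: yaw=cur+(yaw-cur+np.pi/2)%np.pi-np.pi/2
        Rt=rotdown(yaw)
    d=R0.T@(np.array(pos)-s["tcp_pos"])/0.04
    w=np.degrees(R.from_matrix(R0.T@Rt).as_rotvec())/5
    return np.round(d,3),np.round(w,2)
E
python3 - <<'E'
from h import *
im=cv2.imread("pics/top0.png"); im=cv2.convertScaleAbs(im,alpha=1.6)
crop(im,185,115,345,235,5,"pics/t1.png")
crop(im,340,155,430,250,6,"pics/t2.png")
im=cv2.imread("pics/scene0.png"); im=cv2.convertScaleAbs(im,alpha=1.4)
crop(im,180,120,340,280,4,"pics/t3.png")
E
```

```text
(no output)
```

View pics/t1.png

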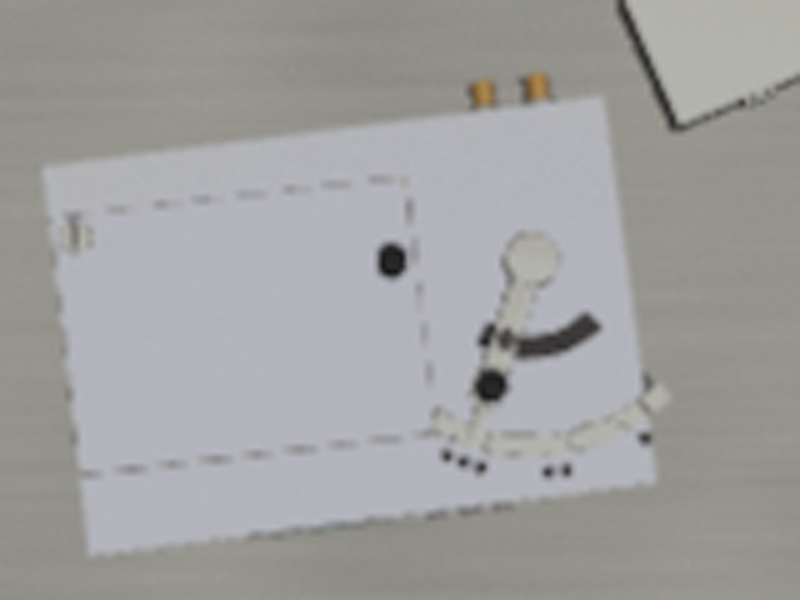

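View pics/t2.png

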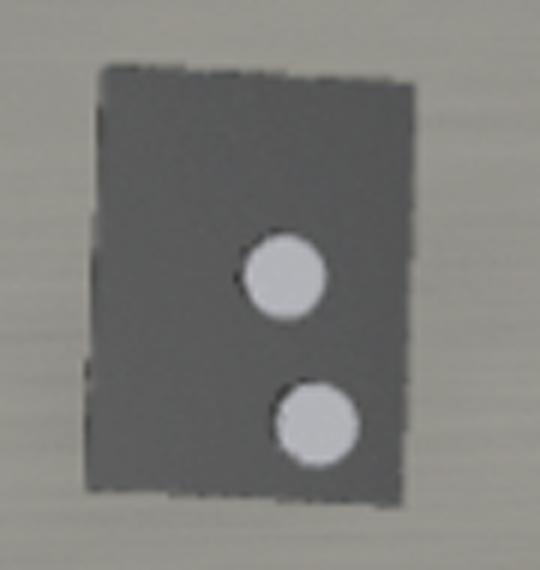

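View pics/t3.png

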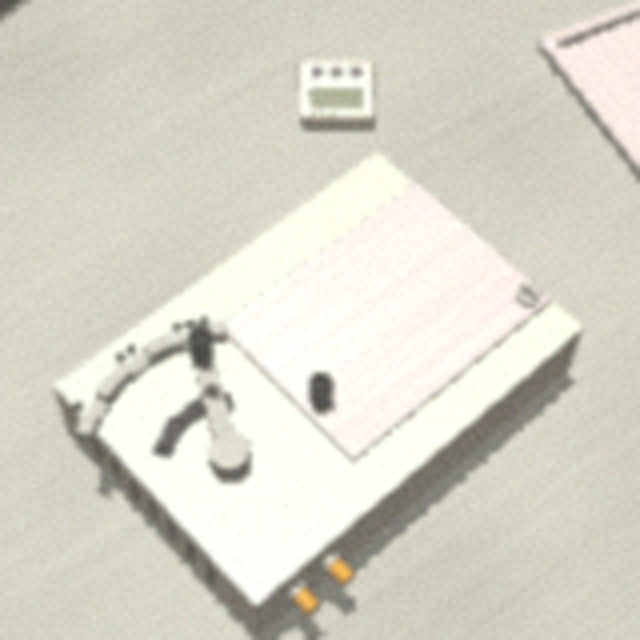

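```bash
python3 - <<'E'
from h import *
p=P("top")
def px(x,y,f=5,ox=185,oy=115): return ((x+.5)/f-.5+ox,(y+.5)/f-.5+oy)
C=np.array([onz(p,*px(*c),.065) for c in [(43,167),(605,97),(657,483),(90,555)]])[:,:2]
# image up = world +x ; left = +y. corners in unit frame: (+x,+y),(+x,-y),(-x,-y),(-x,+y)
U=np.array([(.105,.152),(.105,-.152),(-.105,-.152),(-.105,.152)])
c0=C.mean(0);D=C-c0
th=np.arctan2((U[:,0]*D[:,1]-U[:,1]*D[:,0]).sum(),(U*D).sum())
Rm=np.array([[np.cos(th),-np.sin(th)],[np.sin(th),np.cos(th)]])
print("unit",c0,th,np.degrees(th),"res mm",1000*(D-U@Rm.T))
def w(x,y): return c0+Rm@np.array([x,y])
for n,q,z,e in [("pivot",(75,236),.075,(.064,.138)),("knob",(392,260),.099,(.03,-.027)),("levpiv",(531,257),.085,(.02,-.1)),("levknob",(491,386),.114,(.02-.072*np.cos(.45),-.1+.072*np.sin(.45)))]:
    print(n,onz(p,*px(*q),z)[:2],w(*e))
for n,q in [("dA",(285,277)),("dB",(317,424))]: print(n,onz(p,*px(*q,6,340,155),.015)[:2])
im=cv2.imread("pics/top0.png"); crop(cv2.convertScaleAbs(im,alpha=1.6),75,110,165,255,4,"pics/t4.png")
crop(cv2.convertScaleAbs(im,alpha=1.6),165,235,225,290,8,"pics/t5.png")
E
```

```text
unit [0.58427924 0.00591128] 0.10213654301087208 5.851992848579376 res mm [[-0.38873356  0.206055  ]
 [-0.41124875 -0.15501214]
 [ 0.31467186  0.20064738]
 [ 0.48531045 -0.25169024]]
pivot [0.63382634 0.15023301] [0.63387536 0.14971749]
knob [ 0.61414408 -0.01704006] [ 0.61687579 -0.01788924]
levpiv [ 0.61569722 -0.09054753] [ 0.61437092 -0.09152839]
levknob [ 0.54640668 -0.06565039] [ 0.54668349 -0.06698431]
dA [ 0.52057326 -0.36255142]
dB [ 0.45208633 -0.37466626]
```

View pics/t4.png

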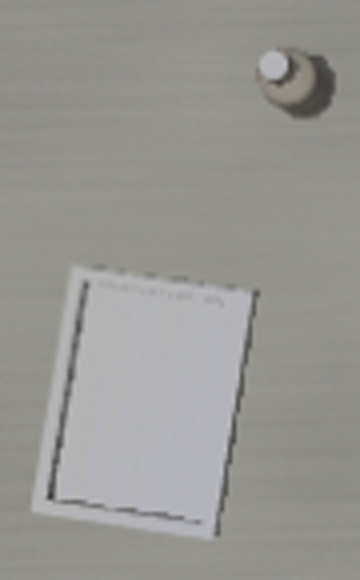

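```bash
cat >> h.py <<'E'
UC=np.array([0.58428,0.00591]);UT=0.10214
def U2W(x,y): c,s=np.cos(UT),np.sin(UT); return UC+np.array([c*x-s*y,s*x+c*y])
def W2U(X): c,s=np.cos(UT),np.sin(UT); d=np.array(X)[:2]-UC; return np.array([c*d[0]+s*d[1],-s*d[0]+c*d[1]])
def lever(q): return U2W(.02-.072*np.cos(.45-q),-.1-.072*np.sin(.45-q))
def cover(q): # knob at cover angle q (clockwise)
    v=np.array([-.034,-.165]);c,s=np.cos(-q),np.sin(-q); return U2W(.064+c*v[0]-s*v[1],.138+s*v[0]+c*v[1])
E
python3 - <<'E'
from h import *
p=P("top")
def px(x,y,f=4,ox=75,oy=110): return ((x+.5)/f-.5+ox,(y+.5)/f-.5+oy)
C=np.array([onz(p,*px(*c),.012) for c in [(74,265),(258,290),(216,540),(33,512)]])[:,:2]
print(C,C.mean(0)); print(np.linalg.norm(np.roll(C,-1,0)-C,axis=1)); d=np.roll(C,-1,0)-C;print(np.degrees(np.arctan2(d[:,1],d[:,0])))
for q in [.9,.675,.45,.225,0]: print(q,lever(q))
for q in np.linspace(0,1.6,9): print(q,cover(q))
print(delta([*lever(.9),.16],np.pi/2+UT))
print(delta([*lever(.9),.089],np.pi/2+UT))
E
```

```text
[[0.61006962 0.45704221]
 [0.58934106 0.32743263]
 [0.41650839 0.35809731]
 [0.43846245 0.4861159 ]] [0.51359538 0.40717201]
[0.13125668 0.17553192 0.12988741 0.17405258]
[-99.08641203 169.93904518  80.26893348  -9.61574591]
0.9 [ 0.5466845  -0.06698573]
0.675 [ 0.54291474 -0.08270589]
0.45 [ 0.54274726 -0.09887087]
0.225 [ 0.54619052 -0.11466577]
0 [ 0.55307092 -0.12929433]
0.0 [ 0.61687663 -0.01789041]
0.2 [ 0.58391715 -0.01117225]
0.4 [0.55294936 0.00196002]
0.6000000000000001 [0.52520784 0.02098288]
0.8 [0.50179857 0.04513793]
1.0 [0.48365478 0.0734622 ]
1.2000000000000002 [0.47149983 0.10482648]
1.4000000000000001 [0.46581829 0.13798038]
1.6 [0.46683667 0.17160216]
(array([13.63 , 13.649,  0.908]), array([ 0.02,  0.  , -4.21]))
(array([13.63 , 13.646,  2.683]), array([ 0.02,  0.  , -4.21]))
```

move_arm(
  motion=[13.63, 13.65, 0.9, 0, 0, -4.2, 0.45, 13.63, 13.65, 0.9, 0, 0, -4.2, 0.45, 13.63, 13.65, 0.9, 0, 0, -4.2, 0.45, 13.63, 13.65, 0.9, 0, 0, -4.2, 0.45, 13.63, 13.65, 0.9, 0, 0, -4.2, 0.45, 13.63, 13.65, 0.9, 0, 0, -4.2, 0.45, 13.63, 13.65, 0.9, 0, 0, -4.2, 0.45, 13.63, 13.65, 0.9, 0, 0, -4.2, 0.45, 13.63, 13.65, 0.9, 0, 0, -4.2, 0.45, 13.63, 13.65, 0.9, 0, 0, -4.2, 0.45, 13.63, 13.65, 0.9, 0, 0, -4.2, 0.45, 13.63, 13.65, 0.9, 0, 0, -4.2, 0.45, 13.63, 13.65, 0.9, 0, 0, -4.2, 0.45, 13.63, 13.65, 0.9, 0, 0, -4.2, 0.45, 13.63, 13.65, 0.9, 0, 0, -4.2, 0.45, 13.63, 13.65, 0.9, 0, 0, -4.2, 0.45, 13.63, 13.65, 0.9, 0, 0, -4.2, 0.45, 13.63, 13.65, 0.9, 0, 0, -4.2, 0.45, 13.63, 13.65, 0.9, 0, 0, -4.2, 0.45, 13.63, 13.65, 0.9, 0, 0, -4.2, 0.45],
)

```text
time_s: 1.82
tcp_pos: [0.548, -0.0707, 0.1591]
ee_rot: [[0.995, 0.096, -0.002], [0.096, -0.995, -0.003], [-0.002, 0.002, -1.0]]
wrist_force: [0.1, 1.3, 0.5]
gripper_width: 0.273
```

```bash
python3 - <<'E'
from h import *
p=P("wrist");im=imaging.capture("wrist");cv2.imwrite("pics/w1.png",im)
s=r.sense();print(s["time_s"],s["tcp_pos"],s["ee_rot"],s["wrist_force"],s["gripper_width"]*87)
print(delta([*lever(.9),.16],np.pi/2+UT))
print(delta([*lever(.9),.089],np.pi/2+UT))
print(proj(p,[[*lever(.9),.114],[*cover(0),.099]]), proj(p,s["tcp_pos"]))
E
```

```text
1.8667 [ 0.54688968 -0.06909133  0.15915803] [[ 0.99525252  0.09730288 -0.00213898]
 [ 0.09729904 -0.9952535  -0.00183269]
 [-0.00230715  0.00161587 -0.99999603]] [ 0.53424154  0.08912683 -0.0086512 ] 23.85757361907853
(array([-0.   , -0.053, -0.021]), array([ 0.02,  0.03, -0.05]))
(array([ 0.004, -0.056,  1.754]), array([ 0.02,  0.03, -0.05]))
[[252.88917744 198.17086634]
 [192.10147475  89.30730588]] [[255.35891326 221.33701769]]
```

View pics/w1.png

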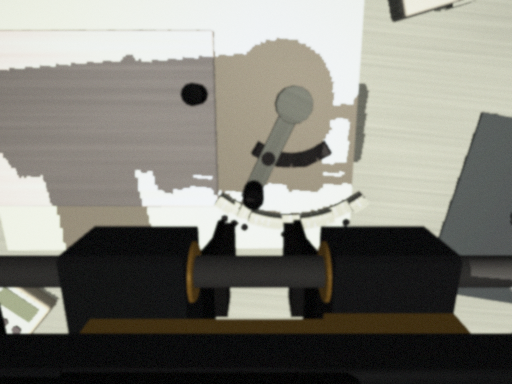

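move_arm(
  motion=[0, -0.05, 0.8, 0, 0, 0, 0.45, 0, -0.05, 1.4, 0, 0, 0, 0.45, 0, -0.05, 1.75, 0, 0, 0, 0.45, 0, -0.05, 1.75, 0, 0, 0, 0.45, 0, -0.05, 1.75, 0, 0, 0, 0.45],
)

```text
time_s: 2.28
tcp_pos: [0.546, -0.0666, 0.089]
ee_rot: [[0.995, 0.099, -0.004], [0.099, -0.995, -0.002], [-0.004, 0.002, -1.0]]
wrist_force: [0.3, 0.5, 0.6]
gripper_width: 0.271
```

```bash
python3 - <<'E'
from h import *
s=r.sense();print(s["time_s"],s["tcp_pos"],s["wrist_force"],s["gripper_width"]*87)
for q in [.9,.75,.6,.45,.3,.15,0,-.03]:print(q,delta([*lever(q),.089],np.pi/2+UT))
E
```

```text
2.2833 [ 0.5459679  -0.06657636  0.0889649 ] [0.28130879 0.46704515 0.63191118] 23.59318522510793
0.9 (array([ 0.017,  0.012, -0.001]), array([ 0.02,  0.04, -0.04]))
0.75 (array([-0.081,  0.263, -0.   ]), array([ 0.02,  0.04, -0.04]))
0.6 (array([-0.14 ,  0.526,  0.001]), array([ 0.02,  0.04, -0.04]))
0.45 (array([-0.16 ,  0.795,  0.001]), array([ 0.02,  0.04, -0.04]))
0.3 (array([-0.139,  1.064,  0.002]), array([ 0.02,  0.04, -0.04]))
0.15 (array([-0.078,  1.327,  0.002]), array([ 0.02,  0.04, -0.04]))
0 (array([0.022, 1.578, 0.002]), array([ 0.02,  0.04, -0.04]))
-0.03 (array([0.046, 1.626, 0.002]), array([ 0.02,  0.04, -0.04]))
```

move_arm(
  motion=[-0.04, 0.13, 0, 0, 0, 0, 0.45, -0.08, 0.26, 0, 0, 0, 0, 0.45, -0.11, 0.4, 0, 0, 0, 0, 0.45, -0.14, 0.53, 0, 0, 0, 0, 0.45, -0.15, 0.66, 0, 0, 0, 0, 0.45, -0.16, 0.8, 0, 0, 0, 0, 0.45, -0.15, 0.93, 0, 0, 0, 0, 0.45, -0.14, 1.06, 0, 0, 0, 0, 0.45, -0.11, 1.2, 0, 0, 0, 0, 0.45, -0.08, 1.33, 0, 0, 0, 0, 0.45, -0.03, 1.46, 0, 0, 0, 0, 0.45, 0.02, 1.58, 0, 0, 0, 0, 0.45, 0.03, 1.6, 0, 0, 0, 0, 0.45, 0.03, 1.6, 0, 0, 0, 0, 0.45],
)

```text
time_s: 3.45
tcp_pos: [0.5537, -0.1305, 0.0889]
ee_rot: [[0.995, 0.098, -0.004], [0.098, -0.995, -0.002], [-0.004, 0.002, -1.0]]
wrist_force: [-0.0, -0.1, 0.2]
gripper_width: 0.277
```

```bash
python3 - <<'E'
from h import *
s=r.sense();print(s["time_s"],s["tcp_pos"],s["wrist_force"],s["gripper_width"]*87)
im=imaging.capture("top"); crop(cv2.convertScaleAbs(im,alpha=1.6),185,115,345,235,5,"pics/a1.png")
im=imaging.capture("scene"); crop(cv2.convertScaleAbs(im,alpha=1.4),180,120,340,280,4,"pics/a2.png")
im=imaging.capture("wrist"); cv2.imwrite("pics/a3.png",im)
E
```

```text
3.45 [ 0.55367323 -0.1304634   0.08891554] [-0.00917626 -0.10305424  0.21076878] 24.075315848893926
```

View pics/a2.png

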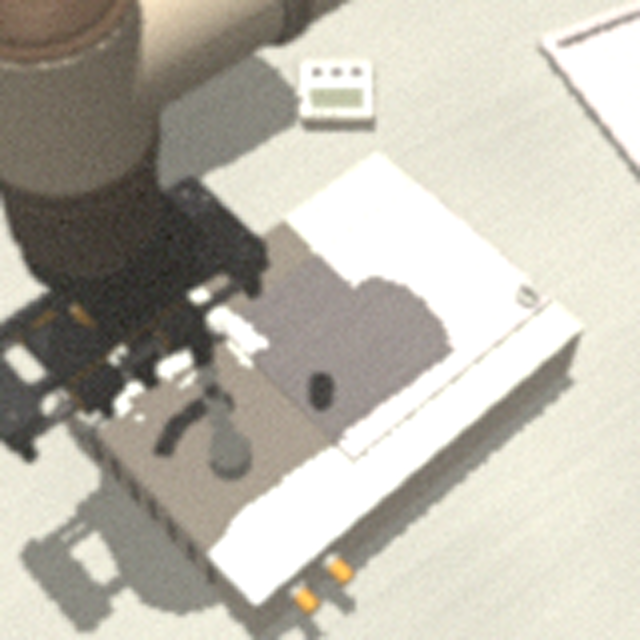

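View pics/a3.png

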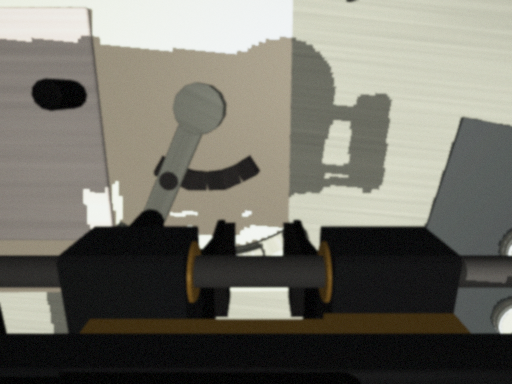

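```bash
python3 - <<'E'
from h import *
p=P("wrist")
for q in (.9,.675,.45): print(q,proj(p,[[*lever(q),z] for z in (.084,.1,.114)]).round(1).tolist())
print("tcp",proj(p,r.sense()["tcp_pos"]))
print("hub",proj(p,[*U2W(.02,-.1),.085]),"coverknob",proj(p,[[*cover(0),.071],[*cover(0),.099]]))
E
```

```text
0.9 [[152.5, 217.5], [144.0, 227.8], [135.3, 238.2]]
0.675 [[178.6, 225.7], [172.2, 236.6], [165.7, 247.6]]
0.45 [[205.3, 228.4], [201.1, 239.5], [196.8, 250.7]]
tcp [[258.26770548 219.76987733]]
hub [[199.09038123 106.37685051]] coverknob [[75.74175164 87.95746114]
 [47.17031507 87.68841056]]
```

View pics/a1.png

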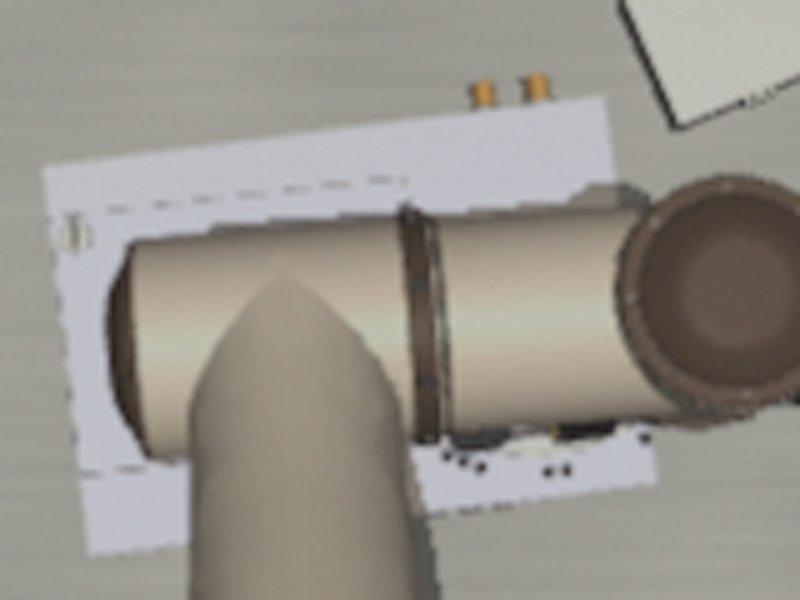

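```bash
python3 - <<'E'
from h import *
for z in (.135,.089): print(delta([*lever(.9),z],np.pi/2+UT))
E
```

```text
(array([-0.016, -1.582, -1.152]), array([ 0.02,  0.05, -0.03]))
(array([-0.011, -1.584, -0.002]), array([ 0.02,  0.05, -0.03]))
```

move_arm(
  motion=[0, 0, -0.8, 0, 0, 0, 0.45, 0, 0, -1.15, 0, 0, 0, 0.45, 0, -0.8, -1.15, 0, 0, 0, 0.45, 0, -1.58, -1.15, 0, 0, 0, 0.45, 0, -1.58, -1.15, 0, 0, 0, 0.45],
)

```text
time_s: 4.02
tcp_pos: [0.547, -0.0635, 0.1355]
ee_rot: [[0.995, 0.103, -0.003], [0.103, -0.995, -0.001], [-0.003, 0.001, -1.0]]
wrist_force: [0.5, -0.1, -0.7]
gripper_width: 0.277
```

```bash
python3 - <<'E'
from h import *
s=r.sense();print(s["time_s"],s["tcp_pos"],s["wrist_force"],s["gripper_width"]*87)
im=imaging.capture("wrist"); cv2.imwrite("pics/a4.png",im)
im=imaging.capture("scene"); crop(cv2.convertScaleAbs(im,alpha=1.2),170,150,290,250,6,"pics/a5.png")
print(delta([*lever(.9),.089],np.pi/2+UT))
p=P("wrist"); print(proj(p,[[*lever(.9),z] for z in (.084,.1,.114)]).round(1).tolist())
E
```

```text
4.0167 [ 0.54701326 -0.06347328  0.13551824] [ 0.46911413 -0.06269476 -0.67423275] 24.072566821684635
(array([-0.012,  0.024,  1.155]), array([ 0.02,  0.04, -0.01]))
[[259.7, 195.1], [259.8, 202.0], [259.9, 208.8]]
```

View pics/a4.png

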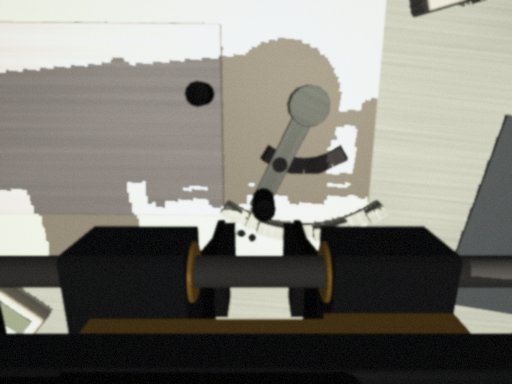

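View pics/a5.png

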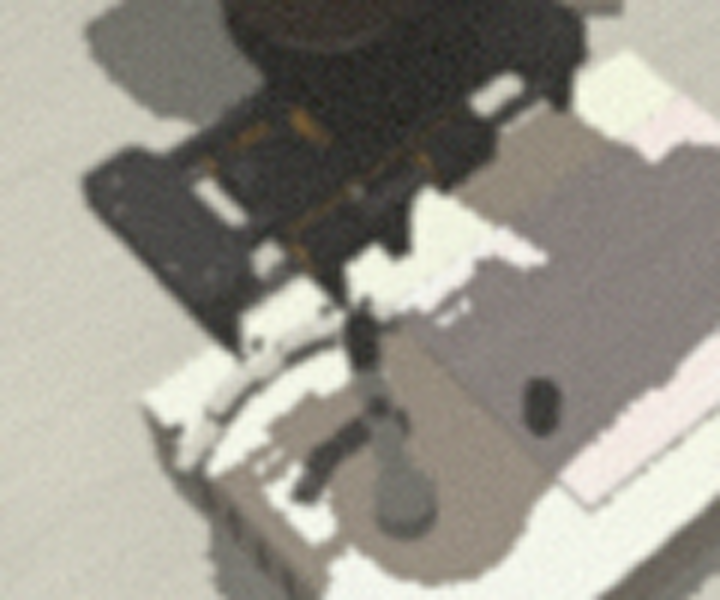

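```bash
python3 - <<'E'
from h import *
p=P("scene");s=r.sense();t=s["tcp_pos"];Rm=s["ee_rot"]
f=lambda X:(((proj(p,X)-[170,150])+.5)*6-.5).round(0).tolist()
print("tcp",f(t),"fingers",f([t+Rm@[0,.012,0],t-Rm@[0,.012,0]]))
print("knob",f([[*lever(.9),z] for z in (.084,.114)]))
print("cknob",f([[*cover(0),z] for z in (.071,.099)]))
print("hub",f([*U2W(.02,-.1),.085]))
E
```

```text
tcp [[359.0, 298.0]] fingers [[337.0, 314.0], [380.0, 282.0]]
knob [[363.0, 358.0], [359.0, 324.0]]
cknob [[543.0, 427.0], [544.0, 397.0]]
hub [[402.0, 496.0]]
```

move_arm(
  motion=[0, 0.03, 0.6, 0, 0, 0, 0.45, 0, 0.03, 1.1, 0, 0, 0, 0.45, 0, 0.03, 1.15, 0, 0, 0, 0.45, -0.08, 0.28, 1.15, 0, 0, 0, 0.45, -0.08, 0.28, 1.15, 0, 0, 0, 0.45, -0.08, 0.28, 1.15, 0, 0, 0, 0.45],
)

```text
time_s: 4.62
tcp_pos: [0.5461, -0.0785, 0.0906]
ee_rot: [[0.995, 0.1, -0.001], [0.1, -0.995, -0.003], [-0.001, 0.003, -1.0]]
wrist_force: [-1.1, -0.0, 0.2]
gripper_width: 0.277
```

```bash
python3 - <<'E'
from h import *
s=r.sense();print(s["time_s"],s["tcp_pos"],s["wrist_force"],s["gripper_width"]*87)
p=P("wrist"); im=imaging.capture("wrist"); cv2.imwrite("pics/a6.png",im)
print(proj(p,[[*lever(.9),z] for z in (.084,.1,.114)]).round(1).tolist())
im=imaging.capture("scene"); crop(cv2.convertScaleAbs(im,alpha=1.2),170,150,290,250,6,"pics/a7.png")
E
```

```text
4.6167 [ 0.54607926 -0.07851745  0.09058433] [-1.07677475 -0.03172581  0.19101274] 24.090120979653125
[[239.3, 213.1], [237.8, 222.9], [236.3, 232.9]]
```

View pics/a6.png

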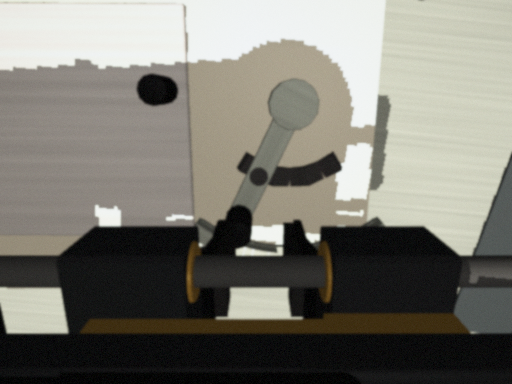

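View pics/a7.png

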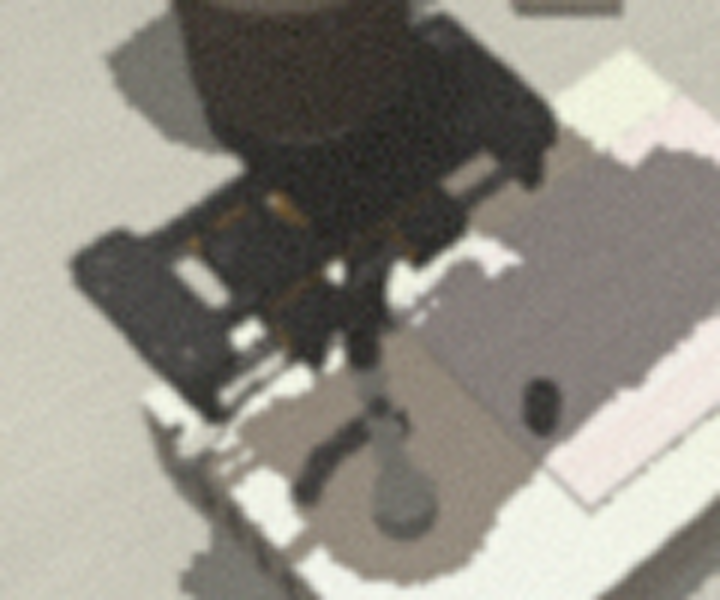

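```bash
python3 - <<'E'
from h import *
p=P("wrist");s=r.sense();t=s["tcp_pos"];Rm=s["ee_rot"]
for z in (0,-.019,-.04):
  for x in (.0095,0,-.0095):
    print(z,x,proj(p,[t+Rm@[x,y,z] for y in(-.027,-.012,.012,.027)]).round(0).tolist())
E
python3 - <<'E'
import cv2
im=cv2.imread('pics/a6.png');c=cv2.convertScaleAbs(im[170:330,170:350],alpha=2,beta=20);cv2.imwrite('pics/a8.png',cv2.resize(c,None,fx=4,fy=4,interpolation=cv2.INTER_CUBIC)[:600])
E
```

```text
0 0.0095 [[212.0, 204.0], [237.0, 204.0], [279.0, 204.0], [305.0, 204.0]]
0 0 [[212.0, 220.0], [238.0, 220.0], [279.0, 220.0], [304.0, 220.0]]
0 -0.0095 [[213.0, 235.0], [238.0, 235.0], [279.0, 235.0], [304.0, 235.0]]
-0.019 0.0095 [[207.0, 216.0], [235.0, 216.0], [281.0, 216.0], [310.0, 216.0]]
-0.019 0 [[207.0, 233.0], [236.0, 233.0], [281.0, 233.0], [309.0, 233.0]]
-0.019 -0.0095 [[208.0, 249.0], [236.0, 249.0], [280.0, 249.0], [308.0, 249.0]]
-0.04 0.0095 [[200.0, 231.0], [232.0, 231.0], [284.0, 231.0], [316.0, 231.0]]
-0.04 0 [[201.0, 250.0], [233.0, 250.0], [283.0, 250.0], [315.0, 250.0]]
-0.04 -0.0095 [[202.0, 268.0], [233.0, 268.0], [283.0, 268.0], [314.0, 268.0]]
```

View pics/a8.png

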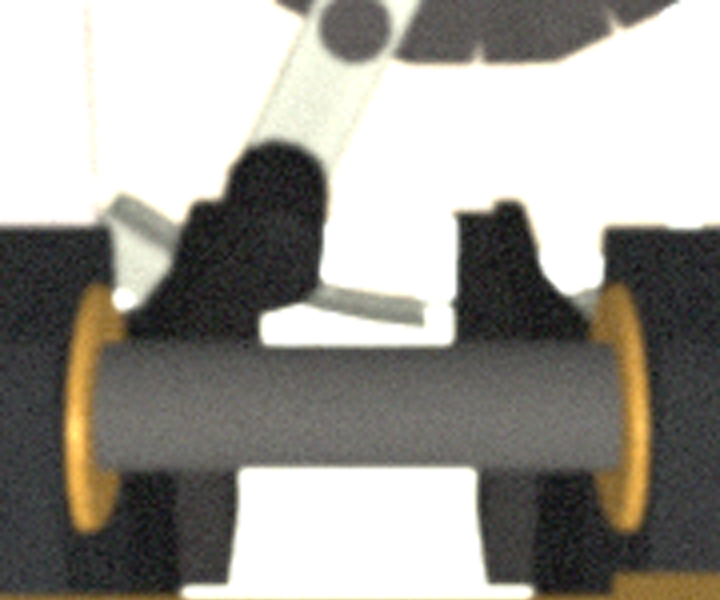

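```bash
python3 - <<'E'
from h import *
im=imaging.capture("scene"); c=cv2.convertScaleAbs(im,alpha=2.0,beta=10)[175:235,195:265]; f=10
c=cv2.resize(c,None,fx=f,fy=f,interpolation=cv2.INTER_CUBIC)
p=P("scene");s=r.sense();t=s["tcp_pos"];Rm=s["ee_rot"]
for z,col in((0,(0,0,255)),(-.025,(0,255,0)),(-.05,(255,0,0))):
  for y in (-.012,.012):
    for x in (-.0095,.0095):
      q=((proj(p,t+Rm@[x,y,z])[0]-[195,175]+.5)*f-.5).astype(int); cv2.circle(c,tuple(int(v) for v in q),4,col,-1)
cv2.imwrite("pics/a9.png",c)
E
```

```text
(no output)
```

View pics/a9.png

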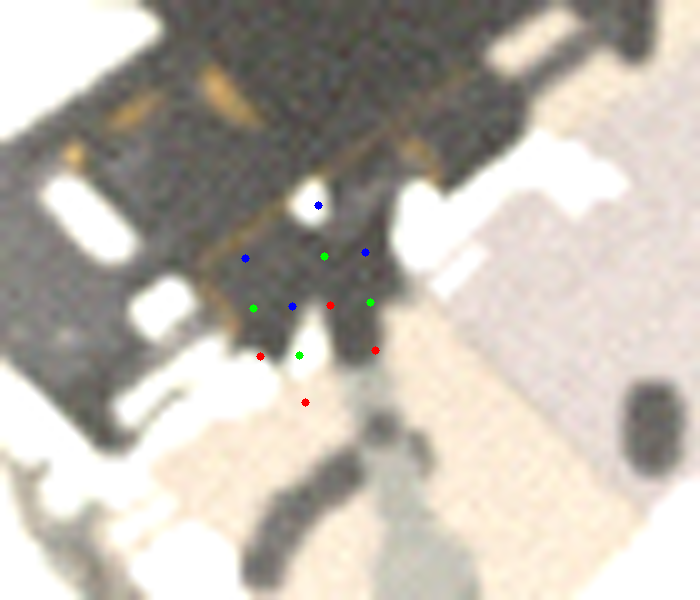

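```bash
python3 - <<'E'
from h import *
for z in (.14,.09,.07): print(delta([*U2W(.07,-.09),z],np.pi/2+UT))
E
```

```text
(array([ 2.917,  0.267, -1.242]), array([ 0.02,  0.01, -0.01]))
(array([2.918, 0.264, 0.008]), array([ 0.02,  0.01, -0.01]))
(array([2.919, 0.263, 0.508]), array([ 0.02,  0.01, -0.01]))
```

move_arm(
  motion=[0, 0, -1.2, 0, 0, 0, 0.45, 0, 0, -1.2, 0, 0, 0, 0.45, 1, 0.1, -1.2, 0, 0, 0, 0.45, 2, 0.2, -1.2, 0, 0, 0, 0.45, 2.92, 0.27, -1.2, 0, 0, 0, 0.45, 2.92, 0.27, -1.2, 0, 0, 0, 0.45, 2.92, 0.27, -0.4, 0, 0, 0, 0.45, 2.92, 0.27, 0, 0, 0, 0, 0.45, 2.92, 0.27, 0.25, 0, 0, 0, 0.45, 2.92, 0.27, 0.45, 0, 0, 0, 0.45, 2.92, 0.27, 0.45, 0, 0, 0, 0.45],
)

```text
time_s: 5.68
tcp_pos: [0.6626, -0.0768, 0.0713]
ee_rot: [[0.995, 0.101, -0.003], [0.101, -0.995, -0.002], [-0.003, 0.002, -1.0]]
wrist_force: [-0.7, -0.5, -0.4]
gripper_width: 0.276
```

```bash
python3 - <<'E'
from h import *
im=imaging.capture("wrist"); cv2.imwrite("pics/b1.png",im)
s=r.sense();print(s["time_s"],s["tcp_pos"],s["wrist_force"],s["gripper_width"]*87)
im=imaging.capture("scene"); crop(cv2.convertScaleAbs(im,alpha=1.5),190,170,280,250,8,"pics/b2.png")
E
```

```text
5.7333 [ 0.66334399 -0.07683694  0.07261486] [-0.06936126  0.99799834  0.2726324 ] 23.83158424292271
```

View pics/b1.png

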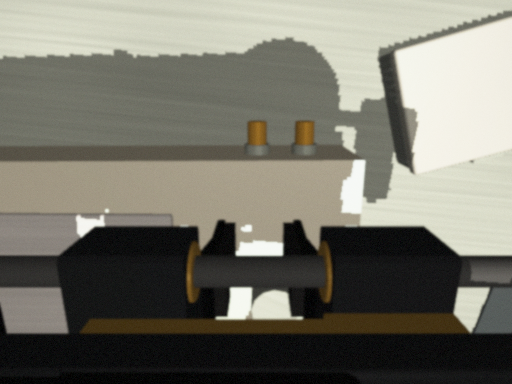

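View pics/b2.png

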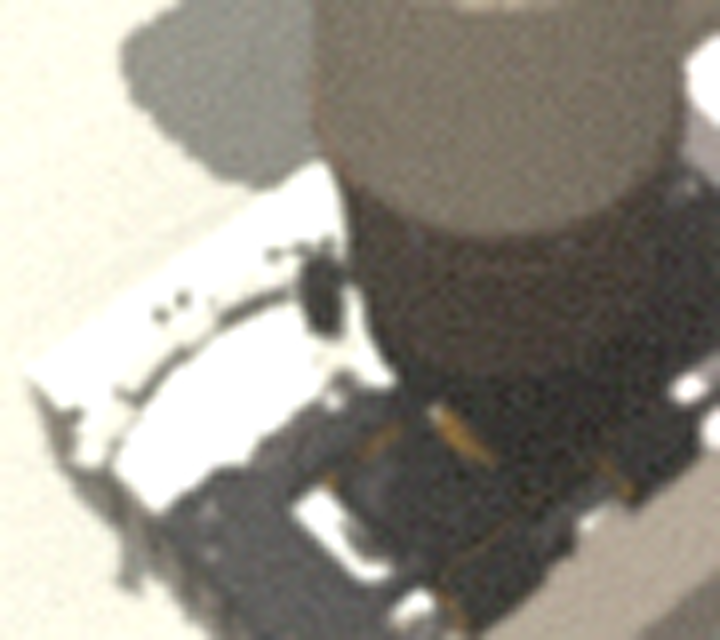

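move_arm(
  motion=[0, 0, 0.1, 0, 0, 0, 0.45, 0, 0, 0.2, 0, 0, 0, 0.45, 0, 0, 0.25, 0, 0, 0, 0.45, 0, 0, 0.25, 0, 0, 0, 0.45],
)

```text
time_s: 6.12
tcp_pos: [0.6636, -0.0768, 0.0632]
ee_rot: [[0.995, 0.101, 0.001], [0.101, -0.995, -0.002], [0.0, 0.003, -1.0]]
wrist_force: [-0.2, -1.6, -0.0]
gripper_width: 0.271
```

move_arm(
  motion=[0, 0, 0.1, 0, 0, 0, 0.45, 0, 0, 0.15, 0, 0, 0, 0.45, 0, 0, 0.15, 0, 0, 0, 0.45],
)

```text
time_s: 6.37
tcp_pos: [0.6631, -0.0768, 0.0564]
ee_rot: [[0.995, 0.101, -0.001], [0.101, -0.995, -0.002], [-0.001, 0.002, -1.0]]
wrist_force: [-0.7, 0.6, -0.6]
gripper_width: 0.279
```

move_arm(
  motion=[0, 0, 0.1, 0, 0, 0, 0.45, 0, 0, 0.1, 0, 0, 0, 0.45],
)

```text
time_s: 6.53
tcp_pos: [0.6625, -0.0768, 0.0514]
ee_rot: [[0.995, 0.101, -0.002], [0.101, -0.995, -0.002], [-0.003, 0.002, -1.0]]
wrist_force: [-0.7, -0.0, -0.2]
gripper_width: 0.273
```

move_arm(
  motion=[0, 0, 0.1, 0, 0, 0, 0.45, 0, 0, 0.1, 0, 0, 0, 0.45],
)

```text
time_s: 6.7
tcp_pos: [0.6618, -0.0768, 0.0463]
ee_rot: [[0.995, 0.101, -0.004], [0.101, -0.995, -0.002], [-0.004, 0.002, -1.0]]
wrist_force: [-0.6, -0.5, -1.9]
gripper_width: 0.275
```

move_arm(
  motion=[0, 0, 0.05, 0, 0, 0, 0.45, 0, 0, 0.05, 0, 0, 0, 0.45],
)

```text
time_s: 6.87
tcp_pos: [0.6613, -0.0768, 0.0436]
ee_rot: [[0.995, 0.101, -0.005], [0.101, -0.995, -0.002], [-0.006, 0.002, -1.0]]
wrist_force: [-0.9, 0.5, -0.3]
gripper_width: 0.276
```

move_arm(
  motion=[0, 0, 0.05, 0, 0, 0, 0.45, 0, 0, 0.05, 0, 0, 0, 0.45],
)

```text
time_s: 7.03
tcp_pos: [0.661, -0.0768, 0.0411]
ee_rot: [[0.995, 0.101, -0.006], [0.101, -0.995, -0.002], [-0.006, 0.001, -1.0]]
wrist_force: [-0.3, 0.5, -0.9]
gripper_width: 0.276
```

```bash
python3 - <<'E'
from h import *
p=P("wrist");im=imaging.capture("wrist"); cv2.imwrite("pics/b3.png",im)
s=r.sense();print(s["time_s"],s["joints"],s["tcp_pos"],s["wrist_force"],s["moment"],s["gripper_width"]*87)
im=imaging.capture("scene"); crop(cv2.convertScaleAbs(im,alpha=1.5),190,150,310,250,6,"pics/b4.png")
print(proj(p,[[*U2W(.105,-.152),.065],[*U2W(.105,.0),.065],[*U2W(.105,-.152),.0]]))
E
```

```text
7.0833 [  7.30592106  33.67436048  -3.81395055   0.09431366 -52.86330522
  88.40826586] [ 0.66115961 -0.0767822   0.04135707] [ 0.23318884 -0.15495009  0.19495181] [-0.02446896 -0.08590766 -0.03794617] 23.975388282665854
[[384.64815854 166.36140067]
 [ 73.93220665 166.93307061]
 [350.56971524 145.41073011]]
```

View pics/b3.png

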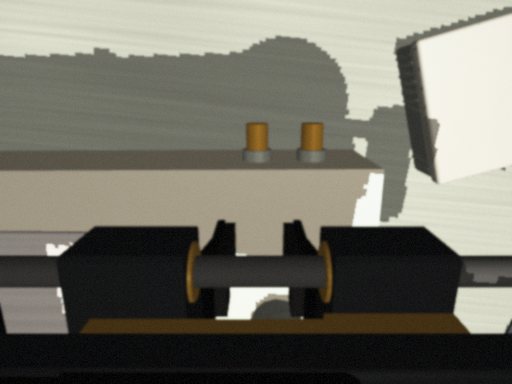

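View pics/b4.png

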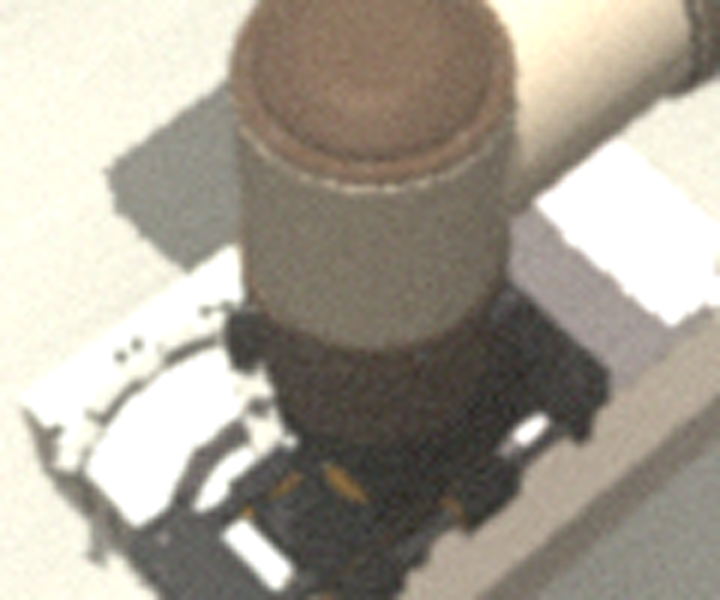

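move_arm(
  motion=[0, 0, 0.05, 0, 0, 0, 0.45, 0, 0, 0.08, 0, 0, 0, 0.45, 0, 0, 0.08, 0, 0, 0, 0.45],
)

```text
time_s: 7.38
tcp_pos: [0.6616, -0.0768, 0.0391]
ee_rot: [[0.995, 0.101, -0.005], [0.101, -0.995, -0.002], [-0.005, 0.002, -1.0]]
wrist_force: [-1.7, 0.8, 3.8]
gripper_width: 0.275
```

move_arm(
  motion=[0, 0, 0.05, 0, 0, 0, 0.45, 0, 0, 0.05, 0, 0, 0, 0.45],
)

```text
time_s: 7.55
tcp_pos: [0.6616, -0.0769, 0.0391]
ee_rot: [[0.995, 0.102, -0.004], [0.102, -0.995, -0.003], [-0.005, 0.002, -1.0]]
wrist_force: [-3.5, 1.6, 8.1]
gripper_width: 0.275
```

```bash
cat >> h.py <<'E'
TO=.026
def dt(pos,yaw=None): # target tip position
    return delta([pos[0],pos[1],pos[2]-TO],yaw)
E
python3 - <<'E'
from h import *
Y=np.pi/2+UT
for z in (.125,.09): print(dt([*lever(.9),z],Y))
for q in (.75,.6,.45,.3,.15,0,-.03):print(q,dt([*lever(q),.09],Y))
E
```

```text
(array([-2.841, -0.534, -1.486]), array([ 0.03,  0.05, -0.  ]))
(array([-2.837, -0.536, -0.611]), array([ 0.03,  0.05, -0.  ]))
0.75 (array([-2.935, -0.285, -0.61 ]), array([ 0.03,  0.05, -0.  ]))
0.6 (array([-2.996, -0.022, -0.609]), array([ 0.03,  0.05, -0.  ]))
0.45 (array([-3.016,  0.247, -0.608]), array([ 0.03,  0.05, -0.  ]))
0.3 (array([-2.995,  0.516, -0.608]), array([ 0.03,  0.05, -0.  ]))
0.15 (array([-2.935,  0.778, -0.607]), array([ 0.03,  0.05, -0.  ]))
0 (array([-2.836,  1.029, -0.607]), array([ 0.03,  0.05, -0.  ]))
-0.03 (array([-2.812,  1.078, -0.607]), array([ 0.03,  0.05, -0.  ]))
```

move_arm(
  motion=[0, 0, -0.8, 0, 0, 0, 0.45, 0, 0, -1.7, 0, 0, 0, 0.45, -0.8, -0.2, -1.7, 0, 0, 0, 0.45, -1.7, -0.4, -1.7, 0, 0, 0, 0.45, -2.84, -0.54, -1.7, 0, 0, 0, 0.45, -2.84, -0.54, -1.7, 0, 0, 0, 0.45, -2.84, -0.54, -1.7, 0, 0, 0, 0.45, -2.84, -0.54, -1, 0, 0, 0, 0.45, -2.84, -0.54, -0.6, 0, 0, 0, 0.45, -2.84, -0.54, -0.6, 0, 0, 0, 0.45, -2.84, -0.54, -0.6, 0, 0, 0, 0.45],
)

```text
time_s: 8.47
tcp_pos: [0.5473, -0.0669, 0.063]
ee_rot: [[0.995, 0.102, -0.005], [0.102, -0.995, -0.003], [-0.006, 0.003, -1.0]]
wrist_force: [-0.5, -0.2, -0.0]
gripper_width: 0.273
```

```bash
python3 - <<'E'
from h import *
p=P("wrist");im=imaging.capture("wrist"); cv2.imwrite("pics/c1.png",im)
s=r.sense();print(s["time_s"],s["tcp_pos"],s["wrist_force"])
Y=np.pi/2+UT
for q in (.9,.75,.6,.45,.3,.15,0,-.03):print(q,dt([*lever(q),.09],Y))
E
```

```text
8.5167 [ 0.54807134 -0.0668735   0.06398212] [0.06235961 0.03576672 0.54146449]
0.9 (array([-0.035, -0.001, -0.   ]), array([0.03, 0.04, 0.  ]))
0.75 (array([-0.134,  0.25 ,  0.001]), array([0.03, 0.04, 0.  ]))
0.6 (array([-0.194,  0.513,  0.002]), array([0.03, 0.04, 0.  ]))
0.45 (array([-0.214,  0.782,  0.003]), array([0.03, 0.04, 0.  ]))
0.3 (array([-0.194,  1.051,  0.003]), array([0.03, 0.04, 0.  ]))
0.15 (array([-0.134,  1.314,  0.004]), array([0.03, 0.04, 0.  ]))
0 (array([-0.035,  1.565,  0.004]), array([0.03, 0.04, 0.  ]))
-0.03 (array([-0.011,  1.613,  0.004]), array([0.03, 0.04, 0.  ]))
```

View pics/c1.png

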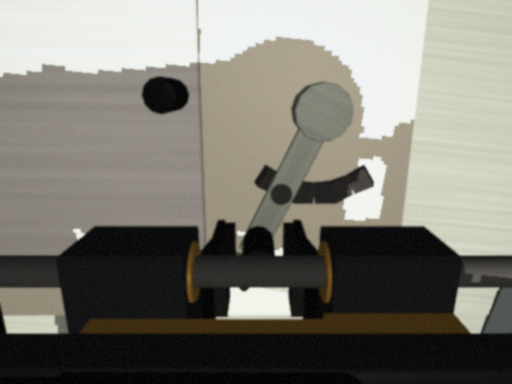

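The knob now stands between the fingers at (258,235). Follow the arc.

move_arm(
  motion=[-0.09, 0.13, 0, 0, 0, 0, 0.45, -0.13, 0.25, 0, 0, 0, 0, 0.45, -0.17, 0.38, 0, 0, 0, 0, 0.45, -0.19, 0.51, 0, 0, 0, 0, 0.45, -0.21, 0.65, 0, 0, 0, 0, 0.45, -0.21, 0.78, 0, 0, 0, 0, 0.45, -0.21, 0.92, 0, 0, 0, 0, 0.45, -0.19, 1.05, 0, 0, 0, 0, 0.45, -0.17, 1.18, 0, 0, 0, 0, 0.45, -0.13, 1.31, 0, 0, 0, 0, 0.45, -0.09, 1.44, 0, 0, 0, 0, 0.45, -0.03, 1.56, 0, 0, 0, 0, 0.45, -0.03, 1.58, 0, 0, 0, 0, 0.45, -0.03, 1.58, 0, 0, 0, 0, 0.45],
)

```text
time_s: 9.68
tcp_pos: [0.5539, -0.1305, 0.0641]
ee_rot: [[0.995, 0.102, -0.002], [0.102, -0.995, -0.004], [-0.003, 0.003, -1.0]]
wrist_force: [-0.3, -0.0, -1.5]
gripper_width: 0.272
```

```bash
python3 - <<'E'
from h import *
p=P("wrist");im=imaging.capture("wrist"); cv2.imwrite("pics/c2.png",im)
s=r.sense();print(s["time_s"],s["tcp_pos"],s["wrist_force"])
print(dt([*cover(0),.125],UT+np.arctan2(-.034,.165)+np.pi*0))
E
```

```text
9.7333 [ 0.55357218 -0.13018383  0.06410588] [-0.54369754  0.33192953 -1.07582143]
(array([ 1.857, -2.629, -0.886]), array([ 1.000e-02,  5.000e-02, -1.567e+01]))
```

View pics/c2.png

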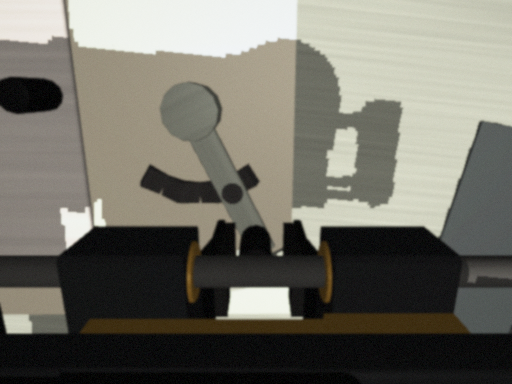

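```bash
cat >> h.py <<'E'
def de(pos,yawdeg): # explicit tool-y yaw in degrees, tip position
    return delta([pos[0],pos[1],pos[2]-TO],Rt=rotdown(np.radians(yawdeg)))
E
python3 - <<'E'
from h import *
print(de([*cover(0),.135],-185.76), W2U([.6,0]))
E
```

```text
(array([ 1.856, -2.628, -1.136]), array([ 6.000e-02, -1.000e-02,  2.032e+01])) [ 0.01503547 -0.00748205]
```

move_arm(
  motion=[0, 0, -0.7, 0, 0, 0, 0.45, 0, 0, -1.2, 0, 0, 0, 0.45, 1.86, -2.63, -1.2, 0, 0, 20.3, 0.45, 1.86, -2.63, -1.2, 0, 0, 20.3, 0.45, 1.86, -2.63, -1.2, 0, 0, 20.3, 0.45, 1.86, -2.63, -1.2, 0, 0, 20.3, 0.45, 1.86, -2.63, -1.2, 0, 0, 20.3, 0.45, 1.86, -2.63, -1.2, 0, 0, 20.3, 0.45, 1.86, -2.63, -1.2, 0, 0, 20.3, 0.45, 1.86, -2.63, -1.2, 0, 0, 20.3, 0.45, 1.86, -2.63, -1.2, 0, 0, 20.3, 0.45, 1.86, -2.63, -1.2, 0, 0, 20.3, 0.45, 1.86, -2.63, -1.2, 0, 0, 20.3, 0.45, 1.86, -2.63, -1.2, 0, 0, 20.3, 0.45, 1.86, -2.63, -1.2, 0, 0, 20.3, 0.45, 1.86, -2.63, -1.2, 0, 0, 20.3, 0.45, 1.86, -2.63, -1.2, 0, 0, 20.3, 0.45, 1.86, -2.63, -1.2, 0, 0, 20.3, 0.45, 1.86, -2.63, -1.2, 0, 0, 20.3, 0.45],
)

```text
time_s: 11.32
tcp_pos: [0.617, -0.0177, 0.1116]
ee_rot: [[-0.096, -0.995, -0.003], [-0.995, 0.096, -0.003], [0.004, 0.002, -1.0]]
wrist_force: [-0.7, -0.0, -0.4]
gripper_width: 0.272
```

```bash
python3 - <<'E'
from h import *
p=P("wrist");im=imaging.capture("wrist"); cv2.imwrite("pics/c3.png",im)
s=r.sense();print(s["time_s"],s["joints"],s["tcp_pos"],s["wrist_force"])
print(de([*cover(0),.135],-185.76));print(de([*cover(0),.079],-185.76))
print(proj(p,[[*cover(0),z] for z in (.071,.099)]))
E
```

```text
11.3667 [ 13.44594995  25.31286223  -7.29127495   0.18420177 -57.59501239
 -19.07321245] [ 0.61701164 -0.01771579  0.11155687] [-0.70676737  0.5253274  -0.04383439]
(array([0.004, 0.003, 0.064]), array([ 0.03, -0.04,  0.05]))
(array([-1.000e-03, -1.000e-03,  1.464e+00]), array([ 0.03, -0.04,  0.05]))
[[258.35931022 200.09863984]
 [258.4461549  213.63557924]]
```

View pics/c3.png

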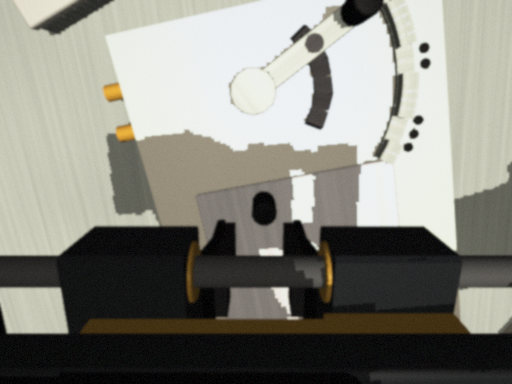

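move_arm(
  motion=[0, 0.06, 0.7, 0, 0, 0, 0.45, 0, 0.06, 1.3, 0, 0, 0, 0.45, 0, 0.06, 1.46, 0, 0, 0, 0.45, 0, 0.06, 1.46, 0, 0, 0, 0.45],
)

```text
time_s: 11.7
tcp_pos: [0.6129, -0.018, 0.051]
ee_rot: [[-0.095, -0.995, -0.008], [-0.995, 0.095, -0.005], [0.005, 0.007, -1.0]]
wrist_force: [-0.2, 0.0, -1.0]
gripper_width: 0.272
```

```bash
python3 - <<'E'
from h import *
s=r.sense();print(s["time_s"],s["joints"],s["tcp_pos"],s["wrist_force"])
for i in range(1,19):
    q=i*.09; print(round(q,2),*de([*cover(q),.079],-185.76-np.degrees(q)))
im=imaging.capture("wrist"); cv2.imwrite("pics/c4.png",im)
E
```

```text
11.7 [ 13.50595853  28.78334953 -11.41623796   0.19507412 -50.28482463
 -19.11014314] [ 0.61286866 -0.01803629  0.05101956] [-0.19025313  0.01670678 -1.04741852]
0.09 [-0.032  0.279 -0.048] [ 0.08 -0.06  1.09]
0.18 [-0.085  0.655 -0.045] [ 0.08 -0.07  2.12]
0.27 [-0.172  1.023 -0.043] [ 0.07 -0.07  3.15]
0.36 [-0.291  1.383 -0.041] [ 0.07 -0.07  4.18]
0.45 [-0.442  1.731 -0.039] [ 0.07 -0.08  5.21]
0.54 [-0.624  2.063 -0.038] [ 0.06 -0.08  6.24]
0.63 [-0.835  2.378 -0.037] [ 0.06 -0.08  7.28]
0.72 [-1.073  2.672 -0.036] [ 0.06 -0.09  8.31]
0.81 [-1.337  2.944 -0.035] [ 0.05 -0.09  9.34]
0.9 [-1.625  3.191 -0.035] [ 0.05 -0.09 10.37]
0.99 [-1.933  3.412 -0.035] [ 0.05 -0.1  11.4 ]
1.08 [-2.26   3.603 -0.036] [ 0.04 -0.1  12.43]
1.17 [-2.603  3.765 -0.036] [ 0.04 -0.1  13.46]
1.26 [-2.958  3.895 -0.037] [ 0.03 -0.1  14.49]
1.35 [-3.325  3.992 -0.038] [ 0.03 -0.11 15.53]
1.44 [-3.698  4.057 -0.04 ] [ 0.02 -0.11 16.56]
1.53 [-4.076  4.087 -0.042] [ 0.02 -0.11 17.59]
1.62 [-4.455  4.083 -0.044] [ 1.000e-02 -1.100e-01  1.862e+01]
```

View pics/c4.png

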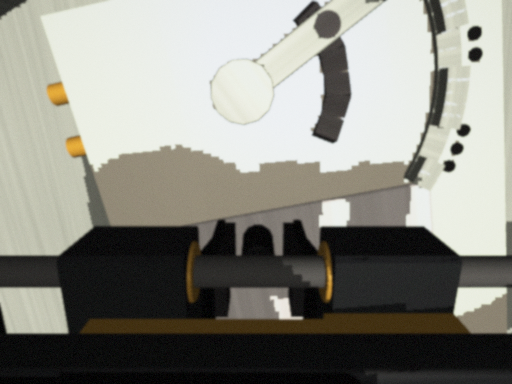

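move_arm(
  motion=[-0.03, 0.28, -0.04, 0, 0, 1.1, 0.45, -0.09, 0.66, -0.04, 0, 0, 2.1, 0.45, -0.17, 1.02, -0.04, 0, 0, 3.15, 0.45, -0.29, 1.38, -0.04, 0, 0, 4.2, 0.45, -0.44, 1.73, -0.04, 0, 0, 5.2, 0.45, -0.62, 2.06, -0.04, 0, 0, 6.25, 0.45, -0.84, 2.38, -0.04, 0, 0, 7.3, 0.45, -1.07, 2.67, -0.04, 0, 0, 8.3, 0.45, -1.34, 2.94, -0.04, 0, 0, 9.35, 0.45, -1.63, 3.19, -0.04, 0, 0, 10.4, 0.45, -1.93, 3.41, -0.04, 0, 0, 11.4, 0.45, -2.26, 3.6, -0.04, 0, 0, 12.4, 0.45, -2.6, 3.77, -0.04, 0, 0, 13.5, 0.45, -2.96, 3.9, -0.04, 0, 0, 14.5, 0.45, -3.33, 3.99, -0.04, 0, 0, 15.5, 0.45, -3.7, 4.06, -0.04, 0, 0, 16.6, 0.45, -4.08, 4.09, -0.04, 0, 0, 17.6, 0.45, -4.45, 4.08, -0.04, 0, 0, 18.6, 0.45, -4.45, 4.08, -0.04, 0, 0, 18.6, 0.45, -4.45, 4.08, -0.04, 0, 0, 18.6, 0.45],
)

```text
time_s: 13.42
tcp_pos: [0.47, 0.176, 0.0557]
ee_rot: [[-0.99, 0.144, -0.001], [0.144, 0.99, -0.002], [0.001, -0.003, -1.0]]
wrist_force: [0.1, 0.1, -0.1]
gripper_width: 0.271
```

```bash
python3 - <<'E'
from h import *
s=r.sense();print(s["time_s"],s["joints"],s["tcp_pos"],s["wrist_force"])
im=imaging.capture("wrist"); cv2.imwrite("pics/c5.png",im)
im=imaging.capture("scene"); crop(cv2.convertScaleAbs(im,alpha=1.3),180,90,380,290,3,"pics/c6.png")
E
```

```text
13.4167 [ 3.91445977e+01  1.91933653e+01 -2.72664712e+01  9.61271078e-02
 -4.36827341e+01 -1.37473500e+02] [0.47000979 0.17603149 0.05566435] [ 0.11453459  0.09979828 -0.13487474]
```

View pics/c5.png

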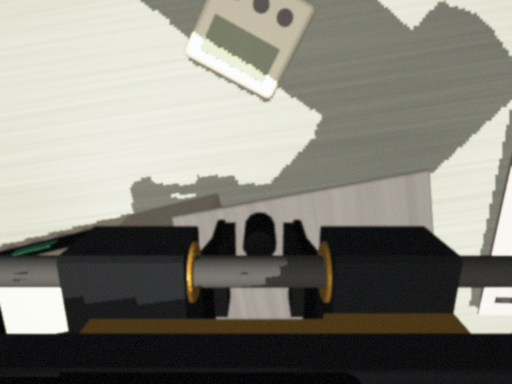

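View pics/c6.png

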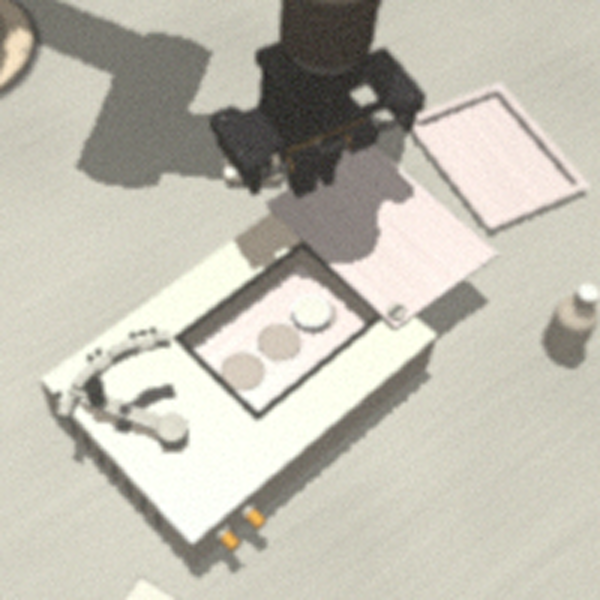

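```bash
python3 - <<'E'
from h import *
p=P("scene")
f=lambda x,y:((x+.5)/3-.5+180,(y+.5)/3-.5+90)
C=np.array([W2U(onz(p,*f(*c),.065)) for c in [(303,245),(377,322),(258,415),(180,337)]]);print(C,C.mean(0))
o=onz(p,*f(312,311),.047);print("old",o,W2U(o))
for c in [(243,372),(280,343)]: q=onz(p,*f(*c),.035);print(W2U(q))
print(de([*o[:2],.2],-174.15))
E
```

```text
[[-0.05455709  0.13162104]
 [ 0.05617998  0.12135017]
 [ 0.05368257 -0.02832683]
 [-0.05434727 -0.02753034]] [0.00023954 0.04927851]
old [0.57407113 0.09868011 0.047     ] [-0.0006966   0.09332754]
[9.33778338e-05 2.84428945e-03]
[9.13423330e-05 5.08518019e-02]
(array([-2.863, -1.512, -2.976]), array([-1.000e-02, -6.000e-02, -2.085e+01]))
```

move_arm(
  motion=[0, 0, -0.7, 0, 0, 0, 0.45, 0, 0, -1.5, 0, 0, 0, 0.45, -2.8, -1.5, -3, 0, 0, -20.8, -0.2, -2.8, -1.5, -3, 0, 0, -20.8, -0.2, -2.8, -1.5, -3, 0, 0, -20.8, -0.2, -2.8, -1.5, -3, 0, 0, -20.8, -0.2, -2.8, -1.5, -3, 0, 0, -20.8, -0.2, -2.8, -1.5, -3, 0, 0, -20.8, -0.2, -2.8, -1.5, -3, 0, 0, -20.8, -0.2, -2.8, -1.5, -3, 0, 0, -20.8, -0.2, -2.8, -1.5, -3, 0, 0, -20.8, -0.2, -2.8, -1.5, -3, 0, 0, -20.8, -0.2, -2.8, -1.5, -3, 0, 0, -20.8, -0.2, -2.8, -1.5, -3, 0, 0, -20.8, -0.2, -2.8, -1.5, -3, 0, 0, -20.8, -0.2, -2.8, -1.5, -3, 0, 0, -20.8, -0.2, -2.8, -1.5, -3, 0, 0, -20.8, -0.2, -2.8, -1.5, -3, 0, 0, -20.8, -0.2],
)

```text
time_s: 15.02
tcp_pos: [0.5715, 0.0986, 0.1753]
ee_rot: [[0.099, -0.995, -0.003], [-0.995, -0.099, -0.003], [0.003, 0.003, -1.0]]
wrist_force: [0.8, 0.1, 0.7]
gripper_width: 0.6
```

```bash
python3 - <<'E'
from h import *
s=r.sense();print(s["time_s"],s["joints"],s["tcp_pos"],s["ee_rot"][:,1],s["gripper_width"]*87)
p=P("wrist");im=imaging.capture("wrist"); cv2.imwrite("pics/d1.png",im)
print(proj(p,[[*U2W(0,y),z] for y in (.003,.05,.098) for z in (.035,.047)]).round(0).tolist())
im=imaging.capture("top"); cv2.imwrite("pics/d2.png",cv2.resize(cv2.convertScaleAbs(im,alpha=1.6),None,fx=1.5,fy=1.5))
E
```

```text
15.0167 [ 25.84974103  18.67197468  -7.78661308   0.11928913 -63.76273659
 -20.20216337] [0.57151363 0.09863523 0.17527318] [-0.9950507  -0.09932378  0.00298232] 52.16909711375482
[[254.0, 72.0], [254.0, 71.0], [254.0, 124.0], [254.0, 126.0], [255.0, 174.0], [254.0, 177.0]]
```

View pics/d1.png

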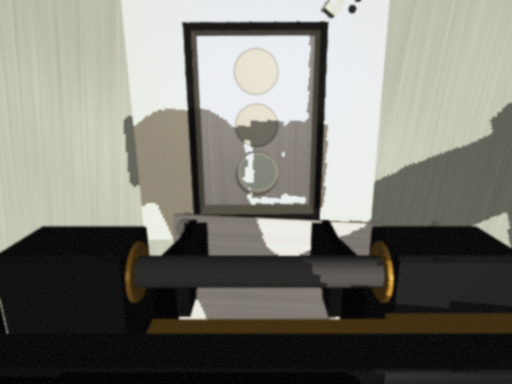

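View pics/d2.png

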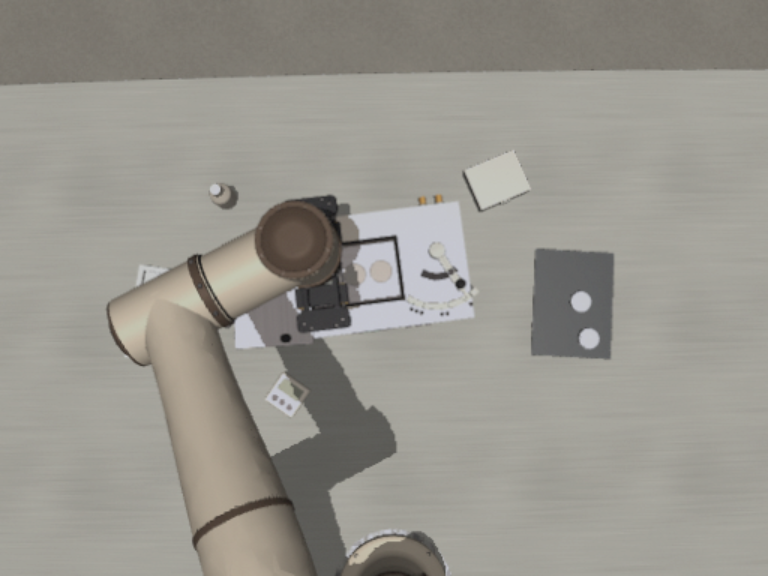

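```bash
python3 - <<'E'
from h import *
im=cv2.imread("pics/d1.png"); crop(cv2.convertScaleAbs(im,alpha=1.3),180,15,340,225,3,"pics/d3.png"); crop(cv2.convertScaleAbs(im,alpha=1.6),220,140,300,220,7,"pics/d4.png")
p=P("wrist")
for c,z in [((256,71),.035),((256,125),.035),((258,172),.047),((258,172),.041)]:
    q=onz(p,*c,z);print(q,W2U(q))
E
```

```text
[0.58185351 0.00795864 0.035     ] [-0.00220496  0.00228537]
[0.57734278 0.0561919  0.035     ] [-0.0017742   0.05072718]
[0.57143626 0.09857059 0.047     ] [-0.00332889  0.09348725]
[0.57129779 0.09992877 0.041     ] [-0.00332816  0.09485247]
```

View pics/d3.png

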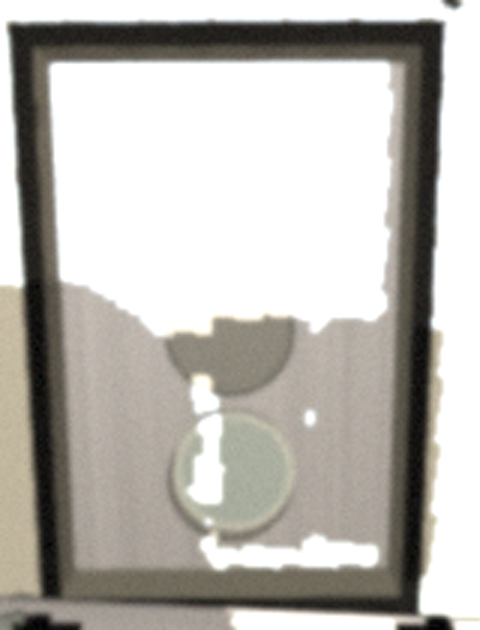

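View pics/d4.png

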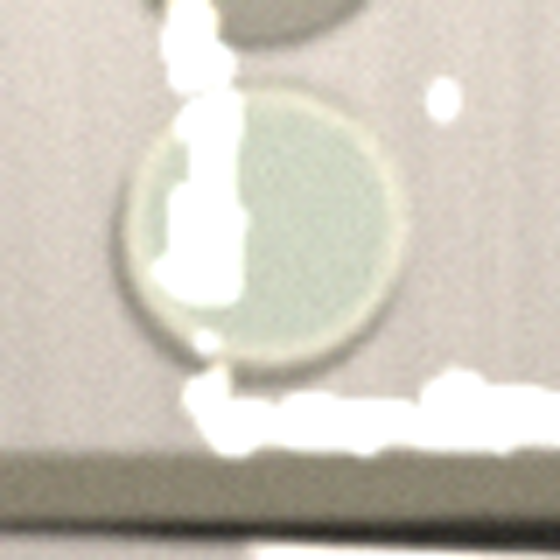

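move_arm(
  motion=[0, 0, 1, 0, 0, 0, -0.2, 0, 0, 2, 0, 0, 0, -0.2, 0, 0, 3, 0, 0, 0, -0.2, 0, 0, 3.7, 0, 0, 0, -0.2, 0, 0, 4, 0, 0, 0, -0.2, 0, 0, 4.05, 0, 0, 0, -0.2, 0, 0, 4.05, 0, 0, 0, -0.2],
)

```text
time_s: 15.7
tcp_pos: [0.571, 0.0979, 0.0127]
ee_rot: [[0.094, -0.996, -0.004], [-0.996, -0.094, -0.004], [0.004, 0.004, -1.0]]
wrist_force: [-0.4, 0.4, -0.2]
gripper_width: 0.602
```

```bash
python3 - <<'E'
from h import *
s=r.sense();print(s["time_s"],s["tcp_pos"],s["wrist_force"])
im=imaging.capture("wrist"); crop(cv2.convertScaleAbs(im,alpha=1.6),130,150,390,330,3,"pics/d5.png")
print(de([.5714,.0985,.0375],-174.15))
E
```

```text
15.7 [0.57097894 0.09794854 0.01274126] [-0.35985094  0.40176554 -0.20826035]
(array([-0.005,  0.008,  0.058]), array([ 0.02, -0.03, -0.08]))
```

View pics/d5.png

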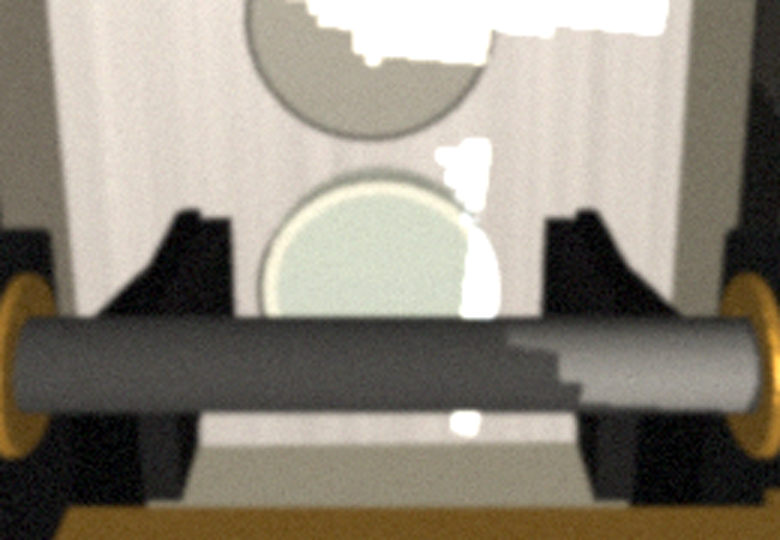

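move_arm(
  motion=[0, 0, 0.03, 0, 0, 0, 0.3, 0, 0, 0.03, 0, 0, 0, 0.3, 0, 0, 0.03, 0, 0, 0, 1, 0, 0, 0.03, 0, 0, 0, 1, 0, 0, 0.03, 0, 0, 0, 1, 0, 0, 0.03, 0, 0, 0, 1],
)

```text
time_s: 16.25
tcp_pos: [0.5723, 0.0986, 0.0137]
ee_rot: [[0.095, -0.995, -0.0], [-0.995, -0.095, -0.003], [0.003, 0.0, -1.0]]
wrist_force: [-0.9, 0.7, 5.3]
gripper_width: 0.422
```

```bash
python3 - <<'E'
from h import *
s=r.sense();print(s["time_s"],s["tcp_pos"],s["wrist_force"],s["gripper_width"]*87)
im=imaging.capture("wrist"); crop(cv2.convertScaleAbs(im,alpha=1.6),130,150,390,330,3,"pics/d6.png")
E
```

```text
16.25 [0.57234149 0.09858368 0.01373728] [-0.85485568  0.69668006  5.32687881] 36.706088705964575
```

View pics/d6.png

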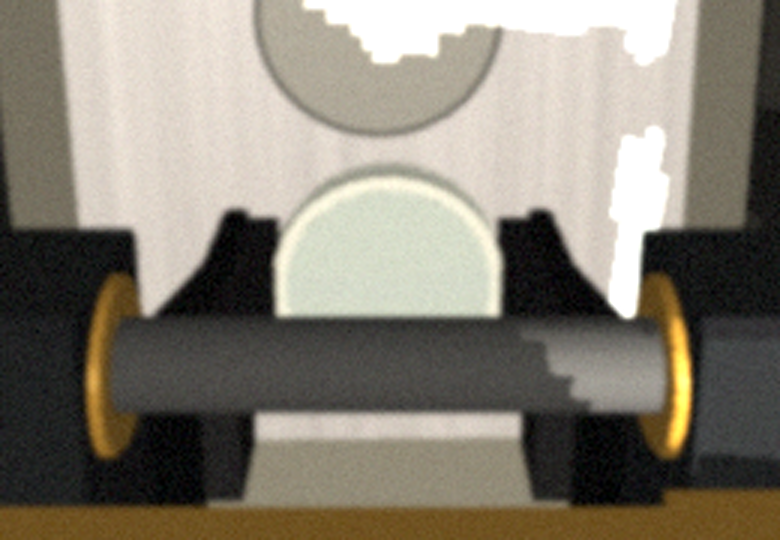

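move_arm(
  motion=[0, 0, -0.2, 0, 0, 0, 1, 0, 0, -0.6, 0, 0, 0, 1, 0, 0, -1, 0, 0, 0, 1, 0, 0, -1.3, 0, 0, 0, 1, 0, 0, -1.3, 0, 0, 0, 1],
)

```text
time_s: 16.72
tcp_pos: [0.5743, 0.0994, 0.0687]
ee_rot: [[0.096, -0.995, 0.005], [-0.995, -0.096, -0.001], [0.001, -0.005, -1.0]]
wrist_force: [0.6, 0.5, -0.3]
gripper_width: 0.423
```

```bash
python3 - <<'E'
from h import *
s=r.sense();print(s["time_s"],s["tcp_pos"],s["wrist_force"],s["gripper_width"]*87)
im=imaging.capture("wrist"); crop(cv2.convertScaleAbs(im,alpha=1.6),130,150,390,330,3,"pics/d7.png")
im=imaging.capture("scene"); crop(cv2.convertScaleAbs(im,alpha=1.3),180,90,380,290,3,"pics/d8.png")
E
```

```text
16.7167 [0.57427575 0.09939786 0.06871282] [ 0.60665853  0.45768249 -0.27024367] 36.81973702938255
```

View pics/d7.png

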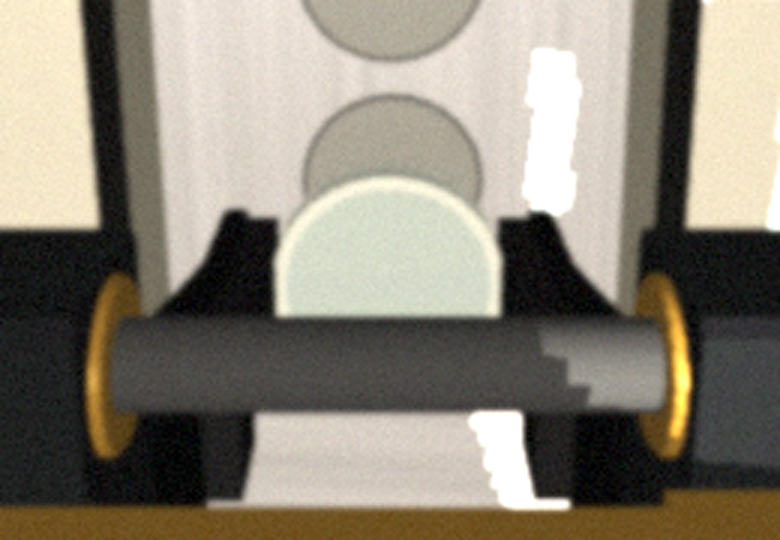

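View pics/d8.png

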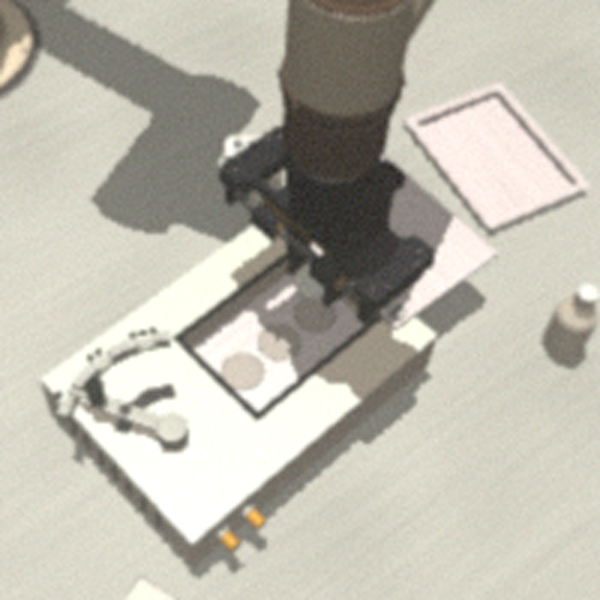

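```bash
python3 - <<'E'
from h import *
p=P("top")
print("bottle top",onz(p,75+274/4,110+66/4,.095))
Y=-174.15
for z in (.15,.03,-.016): print(delta([.5136,.4072,z],Rt=rotdown(np.radians(Y))))
E
```

```text
bottle top [0.72830957 0.29428016 0.095     ]
(array([-7.81 ,  0.728, -2.12 ]), array([-0.  , -0.03, -0.08]))
(array([-7.816,  0.728,  0.88 ]), array([-0.  , -0.03, -0.08]))
(array([-7.819,  0.728,  2.03 ]), array([-0.  , -0.03, -0.08]))
```

move_arm(
  motion=[0, 0, -1, 0, 0, 0, 1, 0, 0, -2, 0, 0, 0, 1, -1, 0.1, -2.1, 0, 0, 0, 1, -2, 0.2, -2.1, 0, 0, 0, 1, -3, 0.3, -2.1, 0, 0, 0, 1, -4, 0.4, -2.1, 0, 0, 0, 1, -5, 0.5, -2.1, 0, 0, 0, 1, -6, 0.6, -2.1, 0, 0, 0, 1, -7, 0.7, -2.1, 0, 0, 0, 1, -7.82, 0.73, -2.1, 0, 0, 0, 1, -7.82, 0.73, -2.1, 0, 0, 0, 1, -7.82, 0.73, -1.4, 0, 0, 0, 1, -7.82, 0.73, -0.6, 0, 0, 0, 1, -7.82, 0.73, 0.2, 0, 0, 0, 1, -7.82, 0.73, 0.8, 0, 0, 0, 1, -7.82, 0.73, 1.3, 0, 0, 0, 1, -7.82, 0.73, 1.3, 0, 0, 0, 1, -7.82, 0.73, 1.3, 0, 0, 0, 1],
)

```text
time_s: 18.32
tcp_pos: [0.5128, 0.4058, 0.0112]
ee_rot: [[0.095, -0.996, -0.002], [-0.995, -0.095, -0.006], [0.006, 0.003, -1.0]]
wrist_force: [0.1, -0.2, 1.0]
gripper_width: 0.425
```

```bash
python3 - <<'E'
from h import *
s=r.sense();print(s["time_s"],s["tcp_pos"],s["wrist_force"],s["gripper_width"]*87)
im=imaging.capture("wrist"); cv2.imwrite("pics/e1.png",im)
im=imaging.capture("scene"); crop(cv2.convertScaleAbs(im,alpha=1.3),250,60,400,210,4,"pics/e2.png")
print(delta([.5136,.4072,-.016],Rt=rotdown(np.radians(-174.15))))
E
```

```text
18.3167 [0.51281285 0.40582836 0.0112496 ] [ 0.11573238 -0.16076188  0.96876231] 36.9939242311854
(array([0.011, 0.02 , 0.756]), array([-0.02, -0.01, -0.08]))
```

View pics/e1.png

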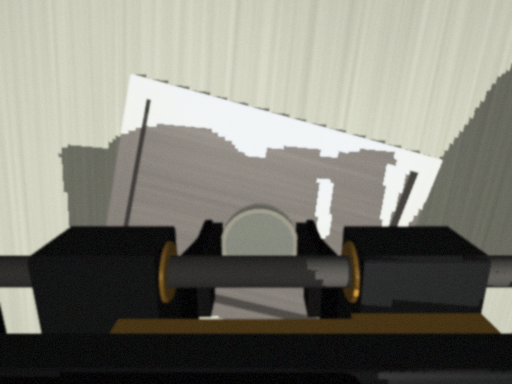

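View pics/e2.png

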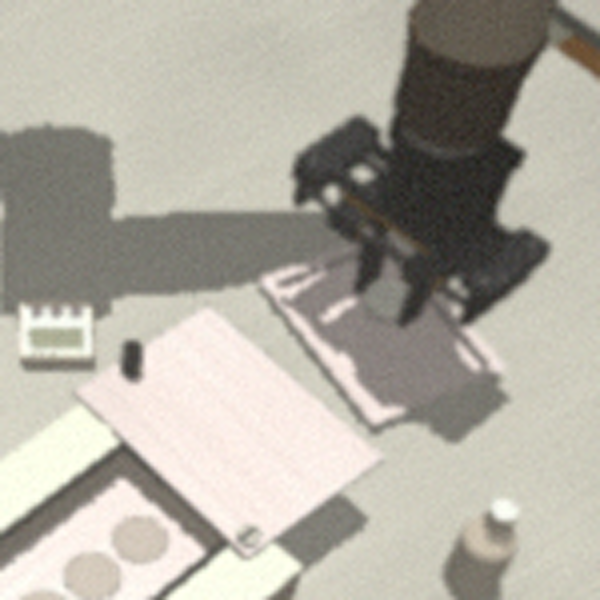

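move_arm(
  motion=[0, 0.02, 0.3, 0, 0, 0, 1, 0, 0.02, 0.5, 0, 0, 0, 1, 0, 0.02, 0.62, 0, 0, 0, 1, 0, 0.02, 0.7, 0, 0, 0, 1, 0, 0.02, 0.7, 0, 0, 0, 1],
)

```text
time_s: 18.83
tcp_pos: [0.5131, 0.4071, -0.0148]
ee_rot: [[0.095, -0.995, 0.0], [-0.995, -0.095, -0.002], [0.002, -0.0, -1.0]]
wrist_force: [-0.1, 0.6, -1.0]
gripper_width: 0.419
```

```bash
python3 - <<'E'
from h import *
s=r.sense();print(s["time_s"],s["tcp_pos"],s["wrist_force"],s["gripper_width"]*87)
E
```

```text
18.8333 [ 0.51308314  0.40712733 -0.01476273] [-0.13505562  0.60542839 -0.98375035] 36.42674990730421
```

move_arm(
  motion=[0, 0, 0.05, 0, 0, 0, 1, 0, 0, 0.1, 0, 0, 0, 1, 0, 0, 0.1, 0, 0, 0, 1],
)

```text
time_s: 19.08
tcp_pos: [0.5133, 0.4073, -0.0182]
ee_rot: [[0.095, -0.995, 0.001], [-0.995, -0.095, -0.002], [0.002, -0.001, -1.0]]
wrist_force: [-0.9, -0.6, 1.9]
gripper_width: 0.425
```

move_arm(
  motion=[0, 0, 0.03, 0, 0, 0, 1, 0, 0, 0.03, 0, 0, 0, 1, 0, 0, 0.03, 0, 0, 0, 0, 0, 0, 0.03, 0, 0, 0, -0.2, 0, 0, 0.03, 0, 0, 0, -0.3, 0, 0, 0.03, 0, 0, 0, -0.3, 0, 0, -0.5, 0, 0, 0, -0.3, 0, 0, -1.5, 0, 0, 0, -0.3, 0, 0, -2.5, 0, 0, 0, -0.3, 0, 0, -3.5, 0, 0, 0, -0.3, 0, 0, -3.5, 0, 0, 0, -0.3],
)

```text
time_s: 20.0
tcp_pos: [0.5176, 0.4115, 0.1319]
ee_rot: [[0.097, -0.995, 0.014], [-0.995, -0.097, 0.01], [-0.008, -0.015, -1.0]]
wrist_force: [0.4, 1.4, 2.1]
gripper_width: 0.652
```

```bash
python3 - <<'E'
from h import *
s=r.sense();print(s["time_s"],s["joints"],s["tcp_pos"],s["wrist_force"],s["gripper_width"]*87)
im=imaging.capture("wrist"); cv2.imwrite("pics/e3.png",im)
im=imaging.capture("scene"); crop(cv2.convertScaleAbs(im,alpha=1.3),250,60,400,210,4,"pics/e4.png")
im=imaging.capture("top"); crop(cv2.convertScaleAbs(im,alpha=1.6),340,155,430,250,6,"pics/e5.png")
E
```

```text
20.0 [ 52.638044    27.66562369  -0.1900935    0.37008538 -61.2019929
 -47.23587028] [0.51760148 0.41150004 0.13193266] [0.35997891 1.44414419 2.12398337] 56.70467250636569
```

View pics/e3.png

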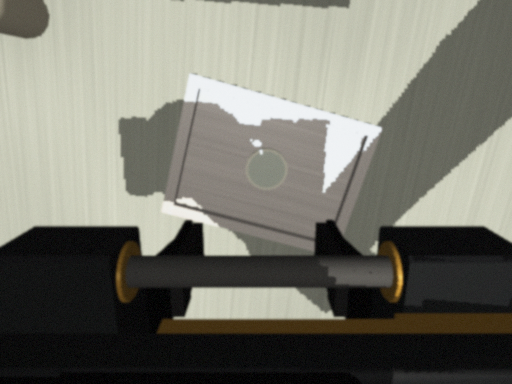

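View pics/e5.png

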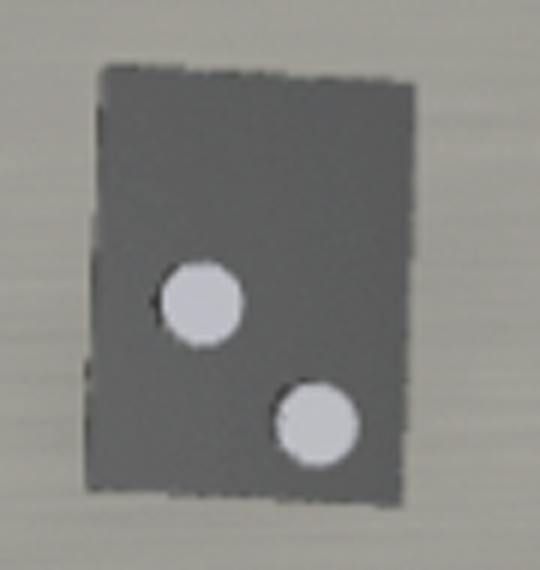

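```bash
python3 - <<'E'
from h import *
p=P("top")
def px(x,y): return ((x+.5)/6-.5+340,(y+.5)/6-.5+155)
A=onz(p,*px(203,304),.015);B=onz(p,*px(317,424),.015);print(A,B)
print(delta([*A[:2],.13],Rt=rotdown(np.radians(-174.15))))
E
```

```text
[ 0.50900288 -0.32357554  0.015     ] [ 0.45208633 -0.37466626  0.015     ]
(array([18.188,  1.831, -0.178]), array([-0.01, -0.02, -0.08]))
```

move_arm(
  motion=[16.7, 1.8, -0.2, 0, 0, 0, -0.2, 16.7, 1.8, -0.2, 0, 0, 0, -0.2, 16.7, 1.8, -0.2, 0, 0, 0, -0.2, 16.7, 1.8, -0.2, 0, 0, 0, -0.2, 16.7, 1.8, -0.2, 0, 0, 0, -0.2, 16.7, 1.8, -0.2, 0, 0, 0, -0.2, 16.7, 1.8, -0.2, 0, 0, 0, -0.2, 16.7, 1.8, -0.2, 0, 0, 0, -0.2, 16.7, 1.8, -0.2, 0, 0, 0, -0.2, 16.7, 1.8, -0.2, 0, 0, 0, -0.2, 16.7, 1.8, -0.2, 0, 0, 0, -0.2, 16.7, 1.8, -0.2, 0, 0, 0, -0.2, 16.7, 1.8, -0.2, 0, 0, 0, -0.2, 16.7, 1.8, -0.2, 0, 0, 0, -0.2, 16.7, 1.8, -0.2, 0, 0, 0, -0.2, 16.7, 1.8, -0.2, 0, 0, 0, -0.2, 16.7, 1.8, -0.2, 0, 0, 0, -0.2, 16.7, 1.8, -0.2, 0, 0, 0, -0.2, 16.7, 1.8, -0.2, 0, 0, 0, -0.2, 16.7, 1.8, -0.2, 0, 0, 0, -0.2],
)

```text
time_s: 21.82
tcp_pos: [0.5039, -0.263, 0.1297]
ee_rot: [[0.096, -0.995, -0.001], [-0.995, -0.096, -0.0], [0.0, 0.001, -1.0]]
wrist_force: [0.3, 0.5, -0.5]
gripper_width: 0.598
```

```bash
python3 - <<'E'
from h import *
s=r.sense();print(s["time_s"],s["joints"],s["tcp_pos"],s["wrist_force"],s["gripper_width"]*87)
p=P("wrist");im=imaging.capture("wrist"); cv2.imwrite("pics/f1.png",im)
print(proj(p,[[.509,-.3236,.015],[.4521,-.3747,.015]]))
im=imaging.capture("scene"); cv2.imwrite("pics/f2.png",cv2.resize(cv2.convertScaleAbs(im,alpha=1.3),None,fx=1.5,fy=1.5))
E
```

```text
21.8167 [-1.12103178e+01  1.98612457e+01 -1.30978888e+01  4.87614580e-02
 -5.71169988e+01  1.66815819e+01] [ 0.50394728 -0.26302929  0.12967481] [ 0.33615671  0.48448937 -0.53639537] 52.053400500308555
[[258.95220263 106.42081723]
 [333.5708304   49.93075137]]
```

View pics/f1.png

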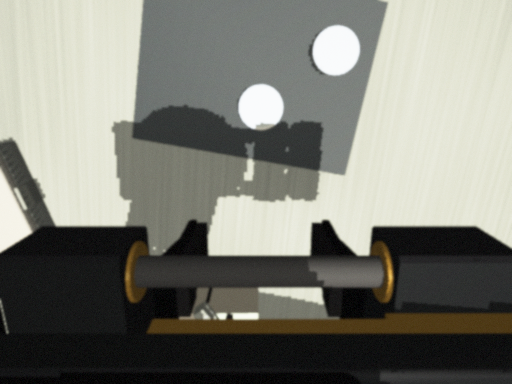

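View pics/f2.png

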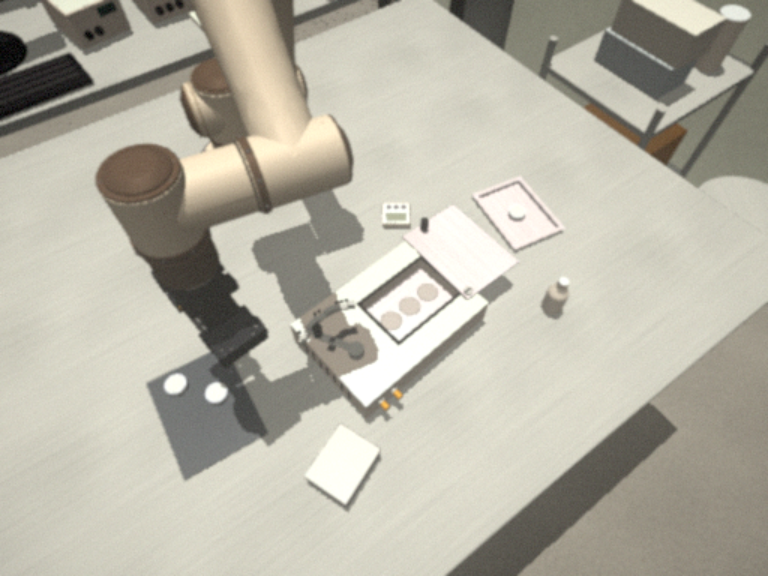

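```bash
python3 - <<'E'
from h import *
print(de([.5082,-.3235,.006],-174.15))
E
```

```text
(array([1.517, 0.055, 3.763]), array([ 0.  , -0.01, -0.06]))
```

move_arm(
  motion=[0.8, 0.05, 0.8, 0, 0, 0, -0.2, 1.52, 0.05, 1.6, 0, 0, 0, -0.2, 1.52, 0.05, 2.5, 0, 0, 0, -0.2, 1.52, 0.05, 3.2, 0, 0, 0, -0.2, 1.52, 0.05, 3.6, 0, 0, 0, -0.2, 1.52, 0.05, 3.72, 0, 0, 0, -0.2, 1.52, 0.05, 3.72, 0, 0, 0, -0.2],
)

```text
time_s: 22.5
tcp_pos: [0.508, -0.3223, -0.0195]
ee_rot: [[0.099, -0.995, -0.003], [-0.995, -0.099, -0.0], [-0.0, 0.003, -1.0]]
wrist_force: [-0.2, -0.1, 0.5]
gripper_width: 0.598
```

```bash
python3 - <<'E'
from h import *
s=r.sense();print(s["time_s"],s["tcp_pos"],s["wrist_force"])
im=imaging.capture("wrist"); crop(im,130,150,390,330,3,"pics/f3.png")
E
```

```text
22.5 [ 0.50796969 -0.32228397 -0.01950792] [-0.16174109 -0.0748755   0.54523351]
```

View pics/f3.png

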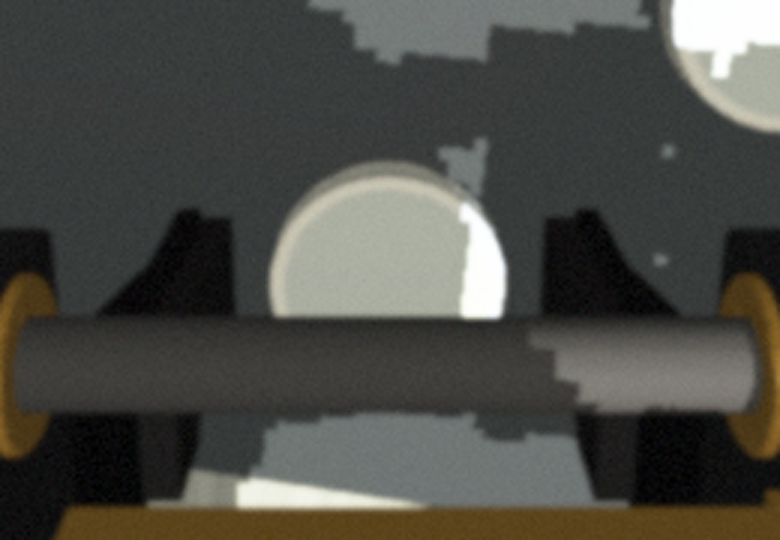

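Centred between the fingers. Grip and lift.

move_arm(
  motion=[0, 0, 0, 0, 0, 0, 0.3, 0, 0, 0, 0, 0, 0, 0.3, 0, 0, 0, 0, 0, 0, 1, 0, 0, 0, 0, 0, 0, 1, 0, 0, 0, 0, 0, 0, 1, 0, 0, 0, 0, 0, 0, 1],
)

```text
time_s: 23.05
tcp_pos: [0.5102, -0.323, -0.0163]
ee_rot: [[0.099, -0.995, 0.002], [-0.995, -0.099, -0.002], [0.002, -0.002, -1.0]]
wrist_force: [0.3, 2.1, 6.0]
gripper_width: 0.417
```

move_arm(
  motion=[0, 0, -0.3, 0, 0, 0, 1, 0, 0, -0.9, 0, 0, 0, 1, 0, 0, -1.8, 0, 0, 0, 1, 0, 0, -2.8, 0, 0, 0, 1, 0, 0, -3.8, 0, 0, 0, 1, 0, 0, -3.8, 0, 0, 0, 1],
)

```text
time_s: 23.55
tcp_pos: [0.5148, -0.3255, 0.1455]
ee_rot: [[0.101, -0.995, 0.019], [-0.995, -0.101, -0.011], [0.012, -0.017, -1.0]]
wrist_force: [0.5, 0.6, 2.0]
gripper_width: 0.419
```

```bash
python3 - <<'E'
from h import *
s=r.sense();print(s["time_s"],s["tcp_pos"],s["wrist_force"],s["gripper_width"]*87)
im=imaging.capture("wrist"); crop(im,130,150,390,330,3,"pics/f4.png")
for y in (.003,.0507): print(de([*U2W(-.001,y),.155],-174.15))
E
```

```text
23.55 [ 0.51478244 -0.32548671  0.14547414] [0.54812306 0.59977871 1.96672595] 36.445452554899546
(array([-8.108, -2.571,  0.278]), array([-0.15, -0.09, -0.02]))
(array([-9.301, -2.569,  0.269]), array([-0.15, -0.09, -0.02]))
```

View pics/f4.png

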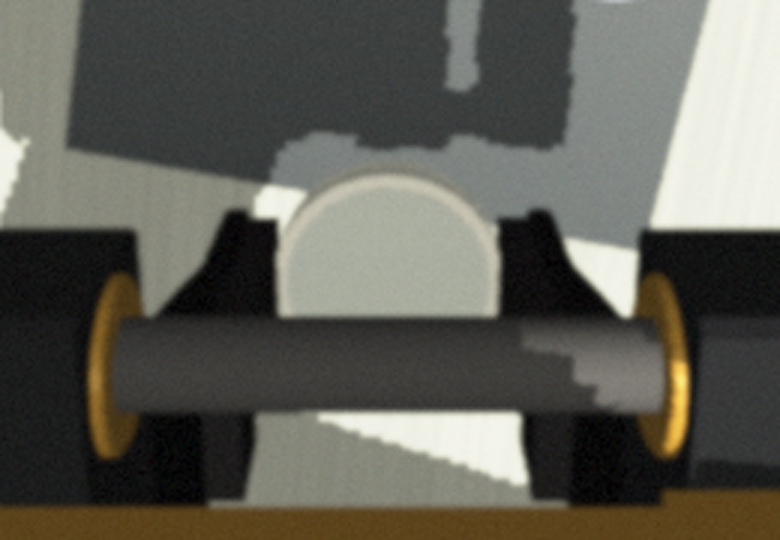

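move_arm(
  motion=[-1, -0.3, 0, 0, 0, 0, 1, -2, -0.6, 0, 0, 0, 0, 1, -3, -0.9, 0, -0.1, -0.1, 0, 1, -4, -1.1, 0, -0.1, -0.1, 0, 1, -5, -1.4, 0, -0.1, -0.1, 0, 1, -6, -1.7, 0, -0.1, -0.1, 0, 1, -7, -2, 0, -0.1, -0.1, 0, 1, -8, -2.3, 0, -0.1, -0.1, 0, 1, -9, -2.5, 0.1, -0.1, -0.1, 0, 1, -9.3, -2.57, 0.2, -0.1, -0.1, 0, 1, -9.3, -2.57, 0.2, -0.1, -0.1, 0, 1, -9.3, -2.57, 0.2, -0.1, -0.1, 0, 1],
)

```text
time_s: 24.6
tcp_pos: [0.5772, 0.0565, 0.1305]
ee_rot: [[0.101, -0.995, 0.001], [-0.995, -0.101, 0.0], [-0.0, -0.001, -1.0]]
wrist_force: [0.3, 0.4, -0.2]
gripper_width: 0.417
```

```bash
python3 - <<'E'
from h import *
s=r.sense();print(s["time_s"],s["tcp_pos"],s["ee_rot"][:,2],s["wrist_force"],s["gripper_width"]*87)
im=imaging.capture("wrist"); cv2.imwrite("pics/f5.png",im)
for z in (.025,.0165): print(delta([*U2W(-.001,.0507),z],Rt=rotdown(np.radians(-174.15))))
E
```

```text
24.6 [0.57718155 0.05645309 0.13047958] [ 1.25014324e-03  3.98838112e-04 -9.99999139e-01] [ 0.33061073  0.39272046 -0.1890051 ] 36.273072482414754
(array([-0.014, -0.014,  2.648]), array([-0.02,  0.  , -0.03]))
(array([-0.014, -0.014,  2.861]), array([-0.02,  0.  , -0.03]))
```

View pics/f5.png

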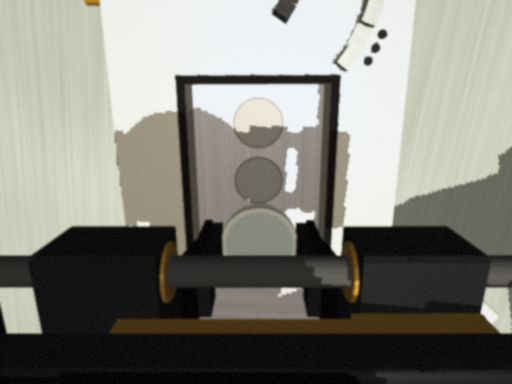

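move_arm(
  motion=[0, 0, 0.8, 0, 0, 0, 1, 0, 0, 1.6, 0, 0, 0, 1, 0, 0, 2.2, 0, 0, 0, 1, 0, 0, 2.6, 0, 0, 0, 1, 0, 0, 2.8, 0, 0, 0, 1, 0, 0, 2.8, 0, 0, 0, 1],
)

```text
time_s: 25.15
tcp_pos: [0.5766, 0.0538, 0.0175]
ee_rot: [[0.098, -0.995, -0.001], [-0.995, -0.098, -0.001], [0.001, 0.001, -1.0]]
wrist_force: [0.6, -0.3, -0.5]
gripper_width: 0.416
```

move_arm(
  motion=[0, 0, 0.05, 0, 0, 0, 1, 0, 0, 0.05, 0, 0, 0, 1],
)

```text
time_s: 25.32
tcp_pos: [0.577, 0.0531, 0.0162]
ee_rot: [[0.096, -0.995, -0.0], [-0.995, -0.096, -0.0], [0.0, 0.0, -1.0]]
wrist_force: [-1.2, 0.0, -0.5]
gripper_width: 0.421
```

move_arm(
  motion=[0, 0, 0.05, 0, 0, 0, 1, 0, 0, 0.05, 0, 0, 0, 1],
)

```text
time_s: 25.48
tcp_pos: [0.5778, 0.0531, 0.0157]
ee_rot: [[0.096, -0.995, 0.002], [-0.995, -0.096, 0.0], [0.0, -0.002, -1.0]]
wrist_force: [-1.7, -0.1, 2.8]
gripper_width: 0.415
```

move_arm(
  motion=[0, 0, 0.05, 0, 0, 0, 1, 0, 0, 0.05, 0, 0, 0, 1],
)

```text
time_s: 25.65
tcp_pos: [0.5779, 0.0531, 0.0156]
ee_rot: [[0.097, -0.995, 0.003], [-0.995, -0.097, 0.0], [0.0, -0.003, -1.0]]
wrist_force: [-2.7, -0.1, 8.8]
gripper_width: 0.416
```

move_arm(
  motion=[0, 0, 0, 0, 0, 0, 0, 0, 0, 0, 0, 0, 0, -0.1, 0, 0, 0, 0, 0, 0, -0.2, 0, 0, 0, 0, 0, 0, -0.2, 0, 0, -0.5, 0, 0, 0, -0.2, 0, 0, -1.4, 0, 0, 0, -0.2, 0, 0, -2.4, 0, 0, 0, -0.2, 0, 0, -3, 0, 0, 0, -0.2, 0, 0, -3, 0, 0, 0, -0.2],
)

```text
time_s: 26.4
tcp_pos: [0.5817, 0.054, 0.1421]
ee_rot: [[0.098, -0.995, 0.015], [-0.995, -0.098, 0.003], [-0.001, -0.016, -1.0]]
wrist_force: [0.3, -0.3, -0.0]
gripper_width: 0.6
```

```bash
python3 - <<'E'
from h import *
s=r.sense();print(s["time_s"],s["tcp_pos"],s["wrist_force"],s["gripper_width"]*87)
im=imaging.capture("wrist"); cv2.imwrite("pics/f6.png",im)
im=imaging.capture("top"); crop(cv2.convertScaleAbs(im,alpha=1.6),340,155,430,250,6,"pics/f7.png")
print(de([.4515,-.310,.155],-174.15))
E
```

```text
26.4 [0.58166015 0.05397838 0.14214576] [ 0.34238772 -0.33364628 -0.02392994] 52.18130476528863
(array([8.737, 4.023, 0.159]), array([-0.06,  0.01, -0.06]))
```

View pics/f6.png

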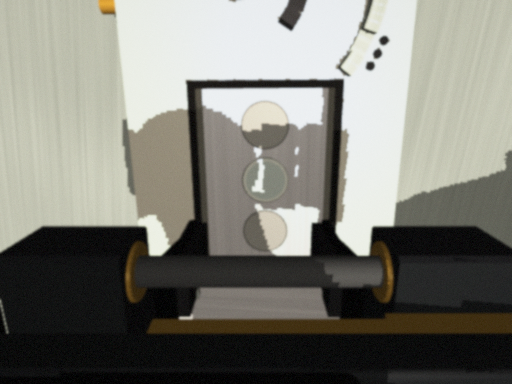

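View pics/f7.png

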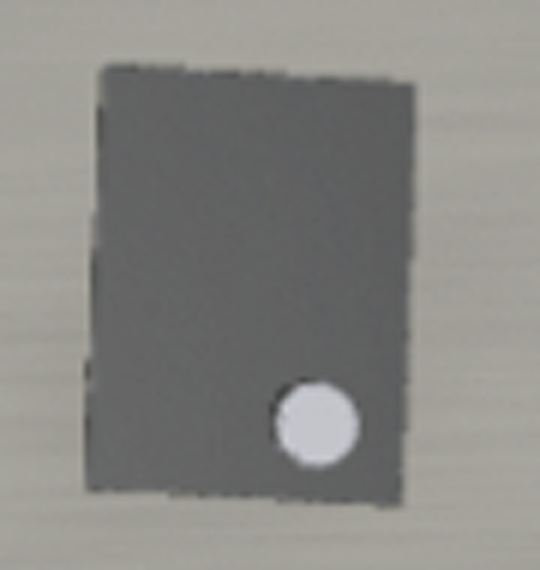

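move_arm(
  motion=[1, 0.5, 0, 0, 0, 0, -0.2, 2, 0.9, 0, 0, 0, 0, -0.2, 3, 1.4, 0, 0, 0, 0, -0.2, 4, 1.8, 0, 0, 0, 0, -0.2, 5, 2.3, 0, 0, 0, 0, -0.2, 6, 2.8, 0, 0, 0, 0, -0.2, 7, 3.2, 0, 0, 0, 0, -0.2, 8, 3.7, 0.1, 0, 0, 0, -0.2, 8.74, 4.02, 0.2, 0, 0, 0, -0.2, 8.74, 4.02, 0.2, 0, 0, 0, -0.2, 8.74, 4.02, 0.2, 0, 0, 0, -0.2],
)

```text
time_s: 27.42
tcp_pos: [0.449, -0.312, 0.1247]
ee_rot: [[0.091, -0.996, 0.0], [-0.996, -0.091, 0.003], [-0.003, -0.001, -1.0]]
wrist_force: [-0.0, -0.1, 0.1]
gripper_width: 0.603
```

```bash
python3 - <<'E'
from h import *
s=r.sense();print(s["time_s"],s["tcp_pos"],s["wrist_force"])
p=P("wrist");im=imaging.capture("wrist"); cv2.imwrite("pics/g1.png",im)
print(proj(p,[[.4513,-.3747,.015]]))
print(de([.4513,-.3745,.006],-174.15))
E
```

```text
27.4167 [ 0.44895617 -0.31195938  0.12472058] [-0.02355353 -0.11540526  0.13125848]
[[262.33672107 103.83111947]]
(array([1.603, 0.119, 3.625]), array([-0.02,  0.03, -0.1 ]))
```

View pics/g1.png

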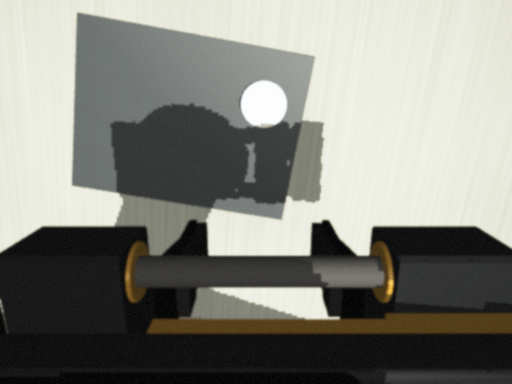

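move_arm(
  motion=[0.8, 0.1, 0.8, 0, 0, 0, -0.2, 1.6, 0.14, 1.6, 0, 0, 0, -0.2, 1.6, 0.14, 2.4, 0, 0, 0, -0.2, 1.6, 0.14, 3.1, 0, 0, 0, -0.2, 1.6, 0.14, 3.5, 0, 0, 0, -0.2, 1.6, 0.14, 3.58, 0, 0, 0, -0.2, 1.6, 0.14, 3.58, 0, 0, 0, -0.2],
)

```text
time_s: 28.05
tcp_pos: [0.4502, -0.3729, -0.0197]
ee_rot: [[0.095, -0.995, -0.002], [-0.995, -0.095, 0.005], [-0.005, 0.002, -1.0]]
wrist_force: [0.5, -0.1, 0.4]
gripper_width: 0.595
```

```bash
python3 - <<'E'
from h import *
s=r.sense();print(s["time_s"],s["tcp_pos"],s["wrist_force"])
im=imaging.capture("wrist"); crop(im,130,150,390,330,3,"pics/g2.png")
E
```

```text
28.05 [ 0.45021563 -0.37291935 -0.01966804] [ 0.50322693 -0.11650106  0.39911619]
```

View pics/g2.png

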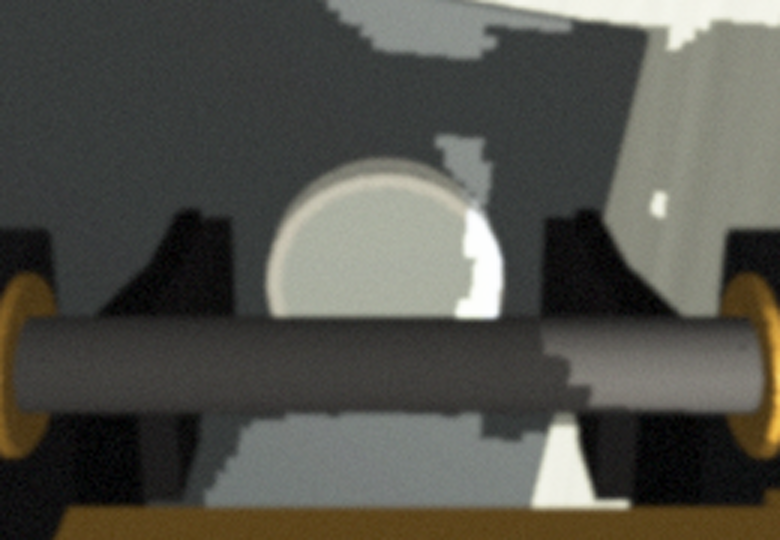

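move_arm(
  motion=[0, 0, 0, 0, 0, 0, 0.3, 0, 0, 0, 0, 0, 0, 0.3, 0, 0, 0, 0, 0, 0, 1, 0, 0, 0, 0, 0, 0, 1, 0, 0, 0, 0, 0, 0, 1, 0, 0, 0, 0, 0, 0, 1],
)

```text
time_s: 28.6
tcp_pos: [0.4522, -0.3737, -0.0168]
ee_rot: [[0.096, -0.995, 0.003], [-0.995, -0.096, 0.002], [-0.002, -0.003, -1.0]]
wrist_force: [0.5, 3.2, 5.8]
gripper_width: 0.419
```

move_arm(
  motion=[0, 0, -0.3, 0, 0, 0, 1, 0, 0, -0.9, 0, 0, 0, 1, 0, 0, -1.8, 0, 0, 0, 1, 0, 0, -2.8, 0, 0, 0, 1, 0, 0, -3.8, 0, 0, 0, 1, 0, 0, -3.8, 0, 0, 0, 1],
)

```text
time_s: 29.1
tcp_pos: [0.4563, -0.3775, 0.1447]
ee_rot: [[0.097, -0.995, 0.017], [-0.995, -0.097, -0.008], [0.01, -0.017, -1.0]]
wrist_force: [1.0, 0.6, 1.4]
gripper_width: 0.417
```

```bash
python3 - <<'E'
from h import *
s=r.sense();print(s["time_s"],s["tcp_pos"],s["wrist_force"],s["gripper_width"]*87)
im=imaging.capture("wrist"); crop(im,130,150,390,330,3,"pics/g3.png")
print(de([*U2W(-.001,.004),.16],-174.15))
E
```

```text
29.1 [ 0.45628929 -0.37749384  0.14471853] [0.9541517  0.55983192 1.36858139] 36.2761551038105
(array([-9.29 , -4.119,  0.176]), array([-0.14, -0.05, -0.07]))
```

View pics/g3.png

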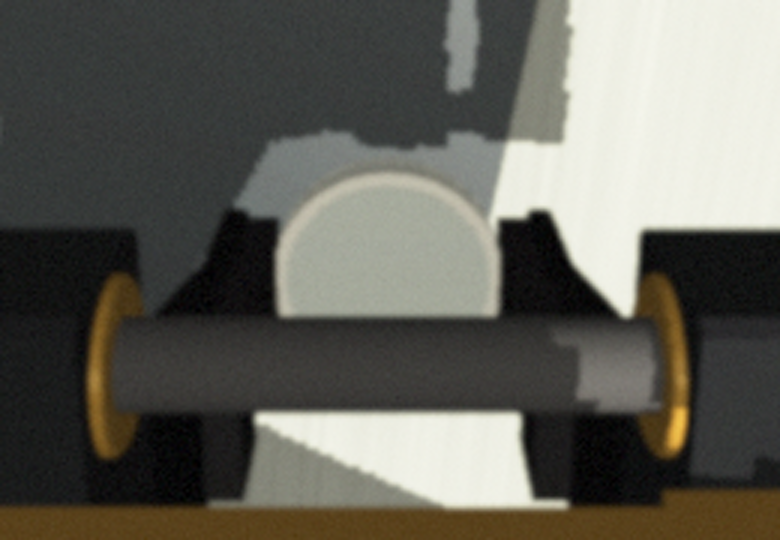

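move_arm(
  motion=[-1, -0.4, 0, 0, 0, 0, 1, -2, -0.9, 0, 0, 0, 0, 1, -3, -1.3, 0, -0.1, -0.1, 0, 1, -4, -1.8, 0, -0.1, -0.1, 0, 1, -5, -2.2, 0, -0.1, -0.1, 0, 1, -6, -2.7, 0, -0.1, -0.1, 0, 1, -7, -3.1, 0, -0.1, -0.1, 0, 1, -8, -3.6, 0, -0.1, -0.1, 0, 1, -9, -4, 0.1, -0.1, -0.1, 0, 1, -9.29, -4.12, 0.2, -0.1, -0.1, 0, 1, -9.29, -4.12, 0.2, -0.1, -0.1, 0, 1, -9.29, -4.12, 0.2, -0.1, -0.1, 0, 1],
)

```text
time_s: 30.15
tcp_pos: [0.5823, 0.0113, 0.1313]
ee_rot: [[0.099, -0.995, 0.0], [-0.995, -0.099, 0.004], [-0.004, -0.001, -1.0]]
wrist_force: [-0.4, -0.2, -0.9]
gripper_width: 0.419
```

```bash
python3 - <<'E'
from h import *
s=r.sense();print(s["time_s"],s["tcp_pos"],s["ee_rot"][:,2],s["wrist_force"],s["gripper_width"]*87)
im=imaging.capture("wrist"); cv2.imwrite("pics/g4.png",im)
print(delta([*U2W(-.001,.004),.0175],Rt=rotdown(np.radians(-174.15))))
E
```

```text
30.15 [0.58226073 0.01132435 0.13129971] [ 3.58215876e-04  3.85913628e-03 -9.99992489e-01] [-0.36346207 -0.16856892 -0.85367605] 36.44603902738387
(array([ 0.022, -0.014,  2.856]), array([-0.01,  0.04, -0.05]))
```

View pics/g4.png

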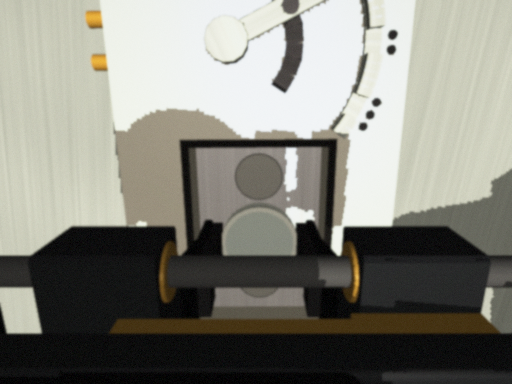

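move_arm(
  motion=[0.02, 0, 0.8, 0, 0, 0, 1, 0.02, 0, 1.6, 0, 0, 0, 1, 0.02, 0, 2.2, 0, 0, 0, 1, 0.02, 0, 2.6, 0, 0, 0, 1, 0.02, 0, 2.82, 0, 0, 0, 1, 0.02, 0, 2.85, 0, 0, 0, 1],
)

```text
time_s: 30.7
tcp_pos: [0.581, 0.0082, 0.0161]
ee_rot: [[0.095, -0.995, -0.002], [-0.995, -0.095, 0.003], [-0.003, 0.002, -1.0]]
wrist_force: [-0.9, -1.0, -0.1]
gripper_width: 0.418
```

move_arm(
  motion=[0, 0, 0.05, 0, 0, 0, 1, 0, 0, 0.05, 0, 0, 0, 1],
)

```text
time_s: 30.87
tcp_pos: [0.582, 0.0079, 0.0155]
ee_rot: [[0.095, -0.996, 0.0], [-0.995, -0.095, 0.003], [-0.003, -0.0, -1.0]]
wrist_force: [0.4, 0.4, 0.8]
gripper_width: 0.421
```

move_arm(
  motion=[0, 0, 0.05, 0, 0, 0, 1, 0, 0, 0.05, 0, 0, 0, 1],
)

```text
time_s: 31.03
tcp_pos: [0.5824, 0.0079, 0.0152]
ee_rot: [[0.095, -0.996, 0.002], [-0.996, -0.095, 0.004], [-0.004, -0.002, -1.0]]
wrist_force: [-2.4, 0.4, 5.4]
gripper_width: 0.417
```

move_arm(
  motion=[0, 0, 0, 0, 0, 0, 0, 0, 0, 0, 0, 0, 0, -0.1, 0, 0, 0, 0, 0, 0, -0.2, 0, 0, 0, 0, 0, 0, -0.2, 0, 0, -0.5, 0, 0, 0, -0.2, 0, 0, -1.4, 0, 0, 0, -0.2, 0, 0, -2.4, 0, 0, 0, -0.2, 0, 0, -3, 0, 0, 0, -0.2, 0, 0, -3, 0, 0, 0, -0.2],
)

```text
time_s: 31.78
tcp_pos: [0.5864, 0.0079, 0.142]
ee_rot: [[0.096, -0.995, 0.015], [-0.995, -0.096, 0.005], [-0.004, -0.015, -1.0]]
wrist_force: [1.6, -0.1, -0.1]
gripper_width: 0.599
```

```bash
python3 - <<'E'
from h import *
s=r.sense();print(s["time_s"],s["joints"],s["tcp_pos"],s["wrist_force"],s["gripper_width"]*87)
p=P("wrist");im=imaging.capture("wrist"); cv2.imwrite("pics/h1.png",im)
im=imaging.capture("scene"); crop(cv2.convertScaleAbs(im,alpha=1.2),180,90,380,290,3,"pics/h2.png")
im=imaging.capture("top"); cv2.imwrite("pics/h3.png",cv2.resize(cv2.convertScaleAbs(im,alpha=1.6),None,fx=1.5,fy=1.5))
# cover back: reverse arc hover at q=1.6
for q in (1.55,1.6,1.65): print(de([*cover(q),.135],-185.76-np.degrees(q)))
E
```

```text
31.7833 [ 16.55206335  20.36058041 -10.32616116  -0.06730652 -58.41893201
 -11.01570556] [0.58642201 0.00792534 0.14196016] [ 1.57579094 -0.0720482  -0.07488275] 52.09782077151228
(array([-4.146,  2.512,  0.656]), array([ 0.03,  0.05, 19.99]))
(array([-4.353,  2.47 ,  0.657]), array([ 0.03,  0.05, 20.57]))
(array([-4.557,  2.418,  0.658]), array([ 0.03,  0.05, 21.14]))
```

View pics/h1.png

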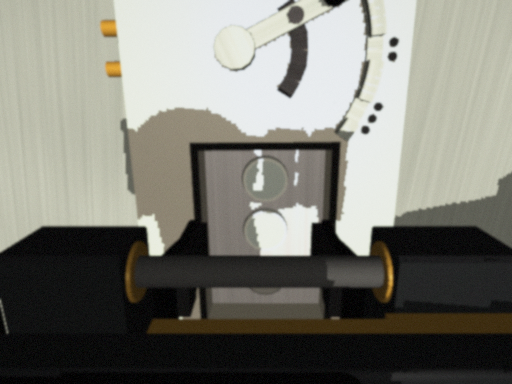

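View pics/h2.png

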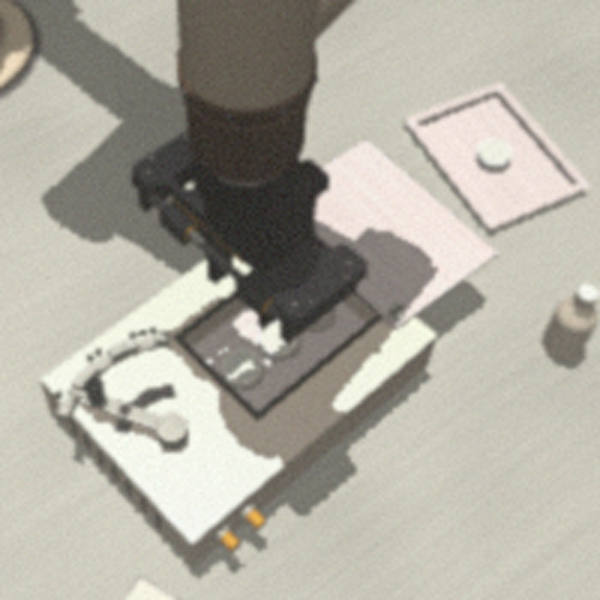

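View pics/h3.png

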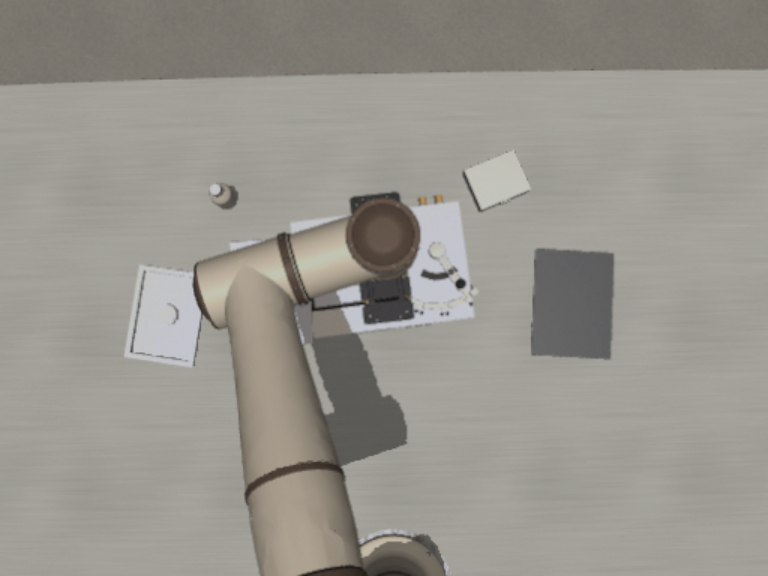

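move_arm(
  motion=[-4.4, 2.46, 0.3, 0, 0, 20.7, 0.45, -4.4, 2.46, 0.3, 0, 0, 20.7, 0.45, -4.4, 2.46, 0.3, 0, 0, 20.7, 0.45, -4.4, 2.46, 0.3, 0, 0, 20.7, 0.45, -4.4, 2.46, 0.3, 0, 0, 20.7, 0.45, -4.4, 2.46, 0.3, 0, 0, 20.7, 0.45, -4.4, 2.46, 0.3, 0, 0, 20.7, 0.45, -4.4, 2.46, 0.3, 0, 0, 20.7, 0.45, -4.4, 2.46, 0.3, 0, 0, 20.7, 0.45, -4.4, 2.46, 0.3, 0, 0, 20.7, 0.45, -4.4, 2.46, 0.3, 0, 0, 20.7, 0.45, -4.4, 2.46, 0.3, 0, 0, 20.7, 0.45, -4.4, 2.46, 0.3, 0, 0, 20.7, 0.45, -4.4, 2.46, 0.3, 0, 0, 20.7, 0.45, -4.4, 2.46, 0.6, 0, 0, 20.7, 0.45, -4.4, 2.46, 0.6, 0, 0, 20.7, 0.45, -4.4, 2.46, 0.6, 0, 0, 20.7, 0.45, -4.4, 2.46, 0.6, 0, 0, 20.7, 0.45],
)

```text
time_s: 33.43
tcp_pos: [0.4667, 0.1731, 0.1106]
ee_rot: [[-0.99, 0.138, -0.001], [0.138, 0.99, 0.003], [0.001, 0.003, -1.0]]
wrist_force: [-0.5, 0.1, 0.8]
gripper_width: 0.278
```

```bash
python3 - <<'E'
from h import *
s=r.sense();print(s["time_s"],s["joints"],s["tcp_pos"],s["wrist_force"],s["gripper_width"]*87)
p=P("wrist");im=imaging.capture("wrist"); cv2.imwrite("pics/i1.png",im)
for q in (1.58,1.61,1.65): print(q,proj(p,[[*cover(q),z] for z in (.071,.099)]).round(1).tolist(),*de([*cover(q),.079],-185.76-np.degrees(q)))
E
```

```text
33.4333 [  38.97407567   14.5809617   -24.06341403   -0.18835208  -51.28349484
 -136.79761603] [0.46672114 0.17314423 0.11062761] [-0.47333904  0.06705649  0.79160809] 24.227079119733936
1.58 [[252.3, 201.2], [251.6, 215.0]] [-0.005 -0.133  1.45 ] [ 0.04 -0.   -0.34]
1.61 [[259.6, 201.1], [259.8, 214.9]] [-0.003 -0.006  1.45 ] [ 0.04 -0.    0.01]
1.65 [[269.3, 201.3], [270.7, 215.1]] [-0.007  0.162  1.451] [ 0.04 -0.    0.47]
```

View pics/i1.png

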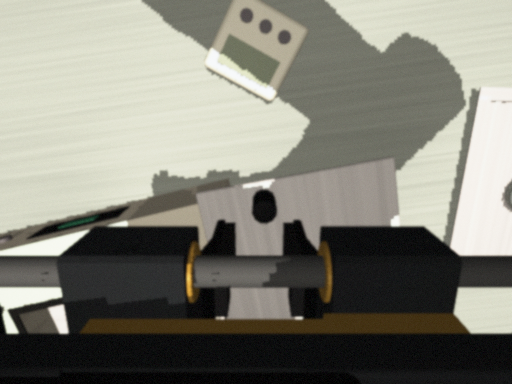

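move_arm(
  motion=[0, 0.07, 0.7, 0, 0, 0, 0.45, 0, 0.07, 1.3, 0, 0, 0, 0.45, 0, 0.07, 1.45, 0, 0, 0, 0.45, 0, 0.07, 1.45, 0, 0, 0, 0.45],
)

```text
time_s: 33.82
tcp_pos: [0.4663, 0.1755, 0.0516]
ee_rot: [[-0.99, 0.138, -0.003], [0.138, 0.99, 0.001], [0.003, 0.0, -1.0]]
wrist_force: [-0.2, 0.4, 1.0]
gripper_width: 0.272
```

```bash
python3 - <<'E'
from h import *
s=r.sense();print(s["time_s"],s["tcp_pos"],s["wrist_force"])
for i in range(0,20):
    q=1.62-i*.09; print(round(q,2),*de([*cover(q),.079],-185.76-np.degrees(q)))
im=imaging.capture("wrist"); cv2.imwrite("pics/i2.png",im)
E
```

```text
33.8167 [0.46628307 0.17548872 0.05163777] [-0.19255534  0.41471648  1.00729951]
1.62 [-0.027 -0.01  -0.034] [ 0.   -0.04  0.13]
1.53 [-0.04  -0.389 -0.034] [ 0.01 -0.04 -0.9 ]
1.44 [-0.086 -0.765 -0.035] [ 0.01 -0.04 -1.93]
1.35 [-0.166 -1.135 -0.035] [ 0.01 -0.04 -2.96]
1.26 [-0.279 -1.497 -0.035] [ 0.01 -0.04 -3.99]
1.17 [-0.424 -1.847 -0.036] [ 0.01 -0.04 -5.02]
1.08 [-0.6   -2.183 -0.037] [ 0.01 -0.04 -6.06]
0.99 [-0.805 -2.501 -0.037] [ 0.01 -0.04 -7.09]
0.9 [-1.039 -2.8   -0.038] [ 0.02 -0.03 -8.12]
0.81 [-1.298 -3.076 -0.039] [ 0.02 -0.03 -9.15]
0.72 [-1.581 -3.328 -0.04 ] [  0.02  -0.03 -10.18]
0.63 [-1.885 -3.554 -0.041] [  0.02  -0.03 -11.21]
0.54 [-2.208 -3.751 -0.042] [  0.02  -0.03 -12.24]
0.45 [-2.548 -3.919 -0.044] [  0.02  -0.03 -13.27]
0.36 [-2.902 -4.055 -0.045] [  0.03  -0.03 -14.31]
0.27 [-3.266 -4.159 -0.046] [  0.03  -0.03 -15.34]
0.18 [-3.639 -4.23  -0.047] [  0.03  -0.03 -16.37]
0.09 [-4.016 -4.267 -0.048] [  0.03  -0.03 -17.4 ]
0.0 [-4.395 -4.27  -0.05 ] [  0.03  -0.03 -18.43]
-0.09 [-4.772 -4.239 -0.051] [  0.03  -0.02 -19.46]
```

View pics/i2.png

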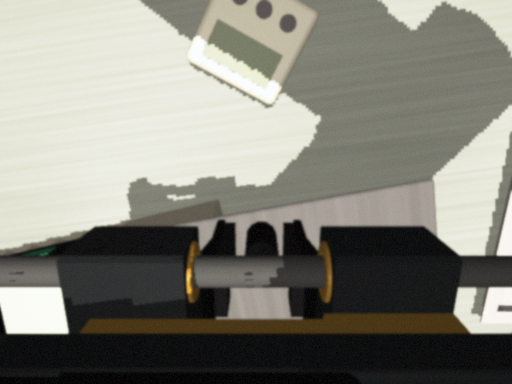

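move_arm(
  motion=[-0.04, -0.39, -0.03, 0, 0, -0.9, 0.45, -0.09, -0.77, -0.03, 0, 0, -1.9, 0.45, -0.17, -1.14, -0.03, 0, 0, -3, 0.45, -0.28, -1.5, -0.04, 0, 0, -4, 0.45, -0.42, -1.85, -0.04, 0, 0, -5, 0.45, -0.6, -2.18, -0.04, 0, 0, -6.1, 0.45, -0.81, -2.5, -0.04, 0, 0, -7.1, 0.45, -1.04, -2.8, -0.04, 0, 0, -8.1, 0.45, -1.3, -3.08, -0.04, 0, 0, -9.15, 0.45, -1.58, -3.33, -0.04, 0, 0, -10.2, 0.45, -1.89, -3.55, -0.04, 0, 0, -11.2, 0.45, -2.21, -3.75, -0.04, 0, 0, -12.2, 0.45, -2.55, -3.92, -0.04, 0, 0, -13.3, 0.45, -2.9, -4.06, -0.04, 0, 0, -14.3, 0.45, -3.27, -4.16, -0.05, 0, 0, -15.3, 0.45, -3.64, -4.23, -0.05, 0, 0, -16.4, 0.45, -4.02, -4.27, -0.05, 0, 0, -17.4, 0.45, -4.3, -4.27, -0.05, 0, 0, -18.2, 0.45, -4.3, -4.27, -0.05, 0, 0, -18.2, 0.45],
)

```text
time_s: 35.45
tcp_pos: [0.6175, -0.0169, 0.0564]
ee_rot: [[-0.119, -0.993, 0.004], [-0.993, 0.119, 0.003], [-0.003, -0.004, -1.0]]
wrist_force: [-0.4, 0.3, -0.1]
gripper_width: 0.274
```

```bash
python3 - <<'E'
from h import *
s=r.sense();print(s["time_s"],s["tcp_pos"],s["wrist_force"])
for q in (0,-.03,-.05): print(round(q,2),*de([*cover(q),.079],-185.76-np.degrees(q)))
im=imaging.capture("wrist"); cv2.imwrite("pics/i3.png",im)
E
```

```text
35.45 [ 0.61746659 -0.01689325  0.05638588] [-0.39188382  0.25433499 -0.08075011]
0 [0.027 0.012 0.085] [-0.05  0.03 -0.21]
-0.03 [ 0.023 -0.114  0.085] [-0.05  0.03 -0.56]
-0.05 [ 0.018 -0.198  0.085] [-0.05  0.03 -0.79]
```

View pics/i3.png

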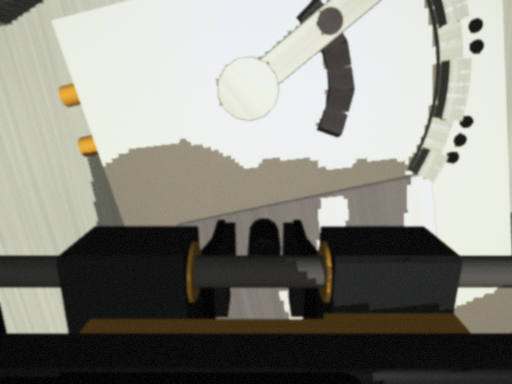

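move_arm(
  motion=[0, -0.06, 0.05, 0, 0, -0.3, 0.45, 0, -0.12, 0.08, 0, 0, -0.3, 0.45, 0, -0.15, 0.08, 0, 0, -0.3, 0.45, 0, -0.15, 0.08, 0, 0, -0.3, 0.45],
)

```text
time_s: 35.83
tcp_pos: [0.6201, -0.0174, 0.0531]
ee_rot: [[-0.097, -0.995, -0.001], [-0.995, 0.097, 0.003], [-0.002, 0.001, -1.0]]
wrist_force: [-4.7, 1.3, 3.6]
gripper_width: 0.274
```

move_arm(
  motion=[0, -0.04, 0, 0, 0, 0, 0.45, 0, -0.06, 0, 0, 0, 0, 0.45, 0, -0.06, 0, 0, 0, 0, 0.45],
)

```text
time_s: 36.08
tcp_pos: [0.62, -0.0175, 0.053]
ee_rot: [[-0.098, -0.995, -0.006], [-0.995, 0.098, 0.002], [-0.002, 0.006, -1.0]]
wrist_force: [-7.5, 1.6, 4.8]
gripper_width: 0.275
```

move_arm(
  motion=[0, 0.1, 0, 0, 0, 0, 0.45, 0, 0.1, -0.6, 0, 0, 0, 0.45, 0, 0.1, -1.5, 0, 0, 0, 0.45, 0, 0.1, -1.8, 0, 0, 0, 0.45],
)

```text
time_s: 36.42
tcp_pos: [0.6203, -0.0172, 0.1302]
ee_rot: [[-0.097, -0.995, 0.005], [-0.995, 0.097, 0.002], [-0.003, -0.005, -1.0]]
wrist_force: [0.1, 0.2, 0.5]
gripper_width: 0.274
```

```bash
python3 - <<'E'
from h import *
s=r.sense();print(s["time_s"],s["joints"],s["tcp_pos"],s["wrist_force"])
p=P("wrist");im=imaging.capture("wrist"); cv2.imwrite("pics/j1.png",im)
print(proj(p,[[*cover(q),z] for z in (.071,.099) for q in (0,.04)]).round(1).tolist())
print(de([*lever(0),.14],-264.15))
E
```

```text
36.4167 [ 13.30079663  24.38809725  -5.76157763  -0.06697466 -59.53587127
 -18.80764347] [ 0.62032592 -0.01721201  0.13022179] [0.10668786 0.20561525 0.52865446]
[[263.2, 191.1], [272.1, 191.4], [263.5, 202.9], [273.5, 203.1]]
(array([2.96 , 1.427, 0.417]), array([-0.05,  0.1 , 15.72]))
```

View pics/j1.png

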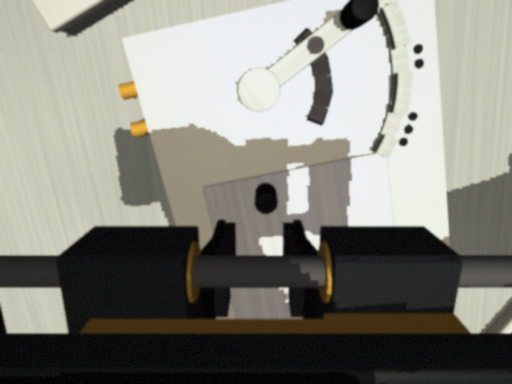

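move_arm(
  motion=[2.96, 1.43, 0.1, 0, 0, 15.7, 0.45, 2.96, 1.43, 0.1, 0, 0, 15.7, 0.45, 2.96, 1.43, 0.1, 0, 0, 15.7, 0.45, 2.96, 1.43, 0.1, 0, 0, 15.7, 0.45, 2.96, 1.43, 0.1, 0, 0, 15.7, 0.45, 2.96, 1.43, 0.1, 0, 0, 15.7, 0.45, 2.96, 1.43, 0.1, 0, 0, 15.7, 0.45, 2.96, 1.43, 0.1, 0, 0, 15.7, 0.45, 2.96, 1.43, 0.1, 0, 0, 15.7, 0.45, 2.96, 1.43, 0.1, 0, 0, 15.7, 0.45, 2.96, 1.43, 0.1, 0, 0, 15.7, 0.45, 2.96, 1.43, 0.1, 0, 0, 15.7, 0.45, 2.96, 1.43, 0.4, 0, 0, 15.7, 0.45, 2.96, 1.43, 0.4, 0, 0, 15.7, 0.45],
)

```text
time_s: 37.63
tcp_pos: [0.5522, -0.1291, 0.1131]
ee_rot: [[-0.994, -0.106, 0.006], [-0.106, 0.994, 0.004], [-0.007, 0.003, -1.0]]
wrist_force: [-0.8, -0.2, -0.2]
gripper_width: 0.275
```

```bash
python3 - <<'E'
from h import *
s=r.sense();print(s["time_s"],s["joints"],s["tcp_pos"],s["wrist_force"])
p=P("wrist");im=imaging.capture("wrist"); cv2.imwrite("pics/j2.png",im)
print(proj(p,[[*lever(0),z] for z in (.084,.114)]).round(1).tolist())
print(de([*lever(0),.09],-264.15))
E
```

```text
37.6333 [  3.09592644  20.51628201 -14.69447117  -0.22385646 -54.40745632
 -86.88217568] [ 0.55224643 -0.12910405  0.11310301] [-0.75670547 -0.23654433 -0.20118481]
[[258.9, 206.3], [259.0, 223.1]]
(array([-0.005, -0.005,  1.245]), array([0.03, 0.08, 0.04]))
```

View pics/j2.png

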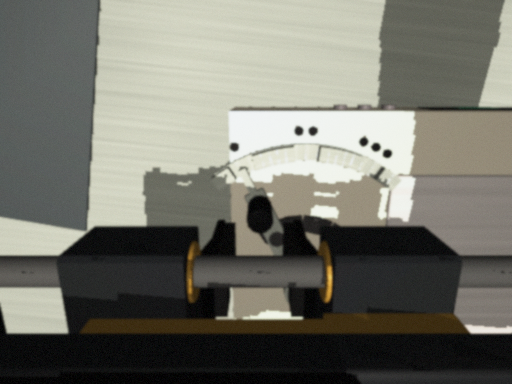

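move_arm(
  motion=[0, 0, 0.6, 0, 0, 0, 0.45, 0, 0, 1.1, 0, 0, 0, 0.45, 0, 0, 1.24, 0, 0, 0, 0.45, 0, 0, 1.24, 0, 0, 0, 0.45],
)

```text
time_s: 38.02
tcp_pos: [0.5519, -0.1292, 0.0629]
ee_rot: [[-0.994, -0.107, 0.004], [-0.107, 0.994, 0.003], [-0.004, 0.002, -1.0]]
wrist_force: [0.5, 0.9, 0.9]
gripper_width: 0.271
```

```bash
python3 - <<'E'
from h import *
s=r.sense();print(s["time_s"],s["tcp_pos"],s["wrist_force"])
for q in (0,.075,.15,.225,.3,.375,.45): print(q,*de([*lever(q),.09],-264.15))
E
```

```text
38.0167 [ 0.55192123 -0.12917607  0.06289215] [0.50168489 0.87580457 0.90408561]
0 [-0.028 -0.006 -0.028] [0.03 0.04 0.06]
0.075 [ 0.025  0.118 -0.028] [0.03 0.04 0.06]
0.15 [ 0.069  0.246 -0.027] [0.03 0.04 0.06]
0.225 [ 0.104  0.376 -0.027] [0.03 0.04 0.06]
0.3 [ 0.128  0.509 -0.027] [0.03 0.04 0.06]
0.375 [ 0.143  0.643 -0.027] [0.03 0.04 0.06]
0.45 [ 0.147  0.778 -0.026] [0.03 0.04 0.06]
```

move_arm(
  motion=[0.02, 0.12, -0.03, 0, 0, 0, 0.45, 0.07, 0.25, -0.03, 0, 0, 0, 0.45, 0.1, 0.38, -0.03, 0, 0, 0, 0.45, 0.13, 0.51, -0.03, 0, 0, 0, 0.45, 0.14, 0.64, -0.03, 0, 0, 0, 0.45, 0.15, 0.78, -0.03, 0, 0, 0, 0.45, 0.15, 0.78, -0.03, 0, 0, 0, 0.45, 0.15, 0.78, -0.03, 0, 0, 0, 0.45],
)

```text
time_s: 38.68
tcp_pos: [0.5433, -0.098, 0.0648]
ee_rot: [[-0.994, -0.108, 0.005], [-0.108, 0.994, 0.003], [-0.006, 0.002, -1.0]]
wrist_force: [0.6, -0.1, -0.0]
gripper_width: 0.278
```

```bash
python3 - <<'E'
from h import *
s=r.sense();print(s["time_s"],s["tcp_pos"],s["wrist_force"])
im=imaging.capture("wrist"); cv2.imwrite("pics/j3.png",im)
E
```

```text
38.6833 [ 0.54332786 -0.09802618  0.06483231] [ 0.58225631 -0.07362121 -0.03479704]
```

View pics/j3.png

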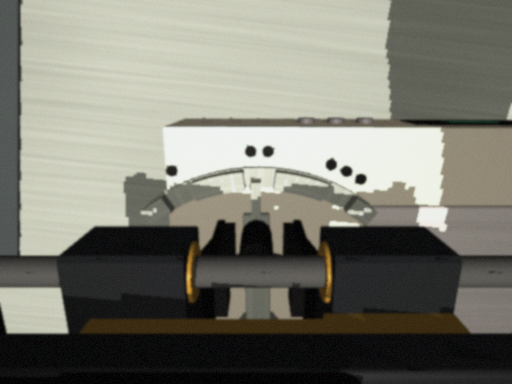

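The lever points between the two dots (259,152), with the knob free between the fingers. Lift straight up and move away for a final check.

move_arm(
  motion=[0, 0, -0.6, 0, 0, 0, 0.45, 0, 0, -1.5, 0, 0, 0, 0.45, 0, 0, -2.4, 0, 0, 0, 0.45, 0.5, -1, -3.2, 0, 0, 0, 0.45, 1, -2, -3.4, 0, 0, 0, 0.45, 1.5, -3, -3.4, 0, 0, 0, 0.45, 2, -4, -3.4, 0, 0, 0, 0.45, 2.3, -5, -3.4, 0, 0, 0, 0.45, 2.3, -6, -3.4, 0, 0, 0, 0.45, 2.3, -7, -3.4, 0, 0, 0, 0.45, 2.3, -8, -3.4, 0, 0, 0, 0.45, 2.3, -8, -3.4, 0, 0, 0, 0.45, 2.3, -8, -3.4, 0, 0, 0, 0.45],
)

```text
time_s: 39.82
tcp_pos: [0.4851, -0.4306, 0.1979]
ee_rot: [[-0.995, -0.103, 0.004], [-0.103, 0.995, 0.003], [-0.004, 0.002, -1.0]]
wrist_force: [0.5, 0.4, 0.6]
gripper_width: 0.277
```

```bash
python3 - <<'E'
from h import *
s=r.sense();print(s["time_s"],s["tcp_pos"],s["wrist_force"])
im=imaging.capture("top"); cv2.imwrite("pics/k1.png",im); crop(cv2.convertScaleAbs(im,alpha=1.6),185,115,345,235,5,"pics/k2.png")
im=imaging.capture("scene"); cv2.imwrite("pics/k3.png",cv2.resize(cv2.convertScaleAbs(im,alpha=1.2),None,fx=1.5,fy=1.5))
im=cv2.imread("pics/k1.png");crop(cv2.convertScaleAbs(im,alpha=1.6),75,110,165,255,4,"pics/k4.png")
E
```

```text
39.8167 [ 0.48506443 -0.43055906  0.19793484] [0.46674015 0.4482009  0.59274784]
```

View pics/k2.png

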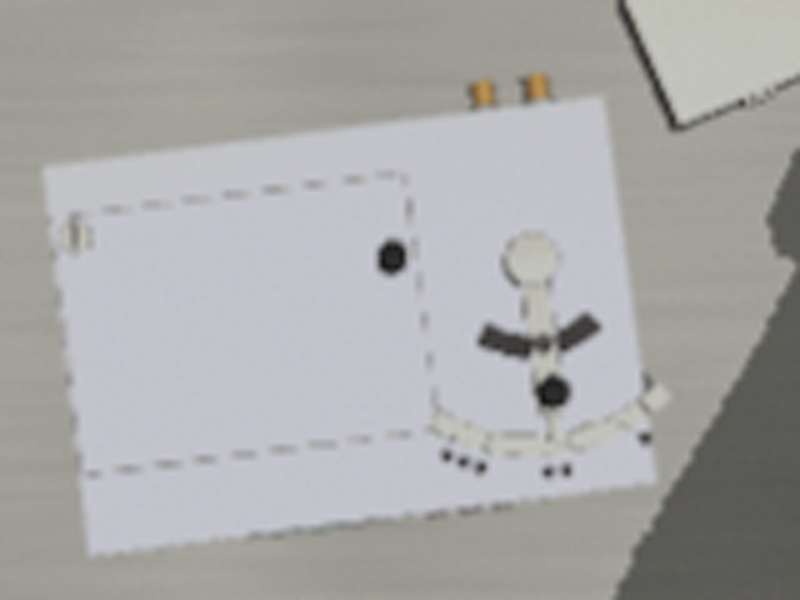

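View pics/k3.png

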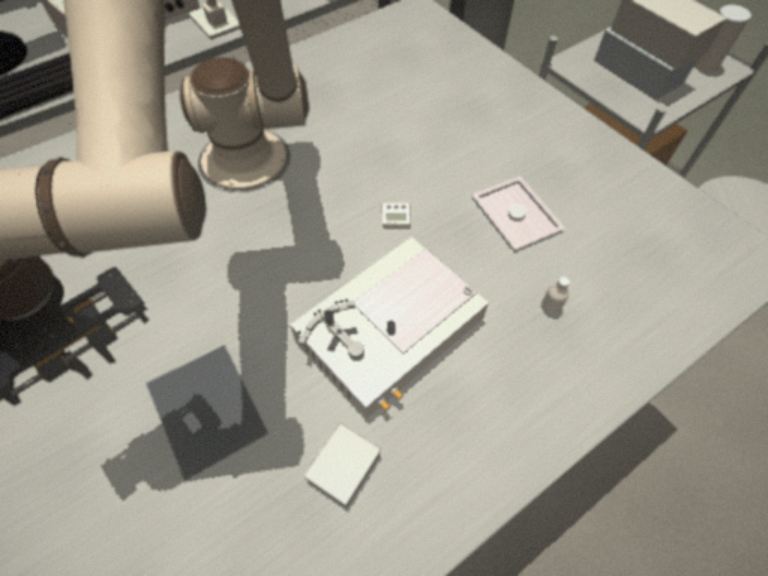

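View pics/k4.png

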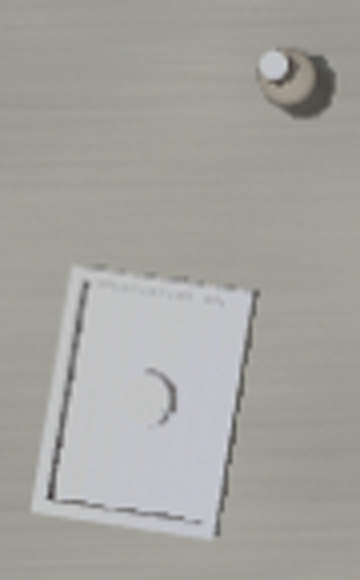

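```bash
python3 - <<'E'
from station import r
print(r.finish_job())
E
```

```text
the job is handed in; nothing more can be done
None
```

The changeover is done and I handed the job in at about 40 s on the robot's clock. No verdict was reported.

- **Steps done:** I put the gas lever from three dots to off and swung the cover open. I set the one old dish flat in the tray and both new dishes on the warm plate, on the front (-y) and middle circles. Then I shut the cover against its stop and put the lever at two dots. No third new dish and no second old dish were present.
- **Knocked dish:** one new dish was found moved on the mat before I reached it, so I measured it again and picked it up from its new place.
- **Last checks:**
  - The final pictures show the cover's outline and knob within a pixel or so of where they were at the start.
  - The last push on the cover met about 5 to 7 N, against about 0.7 N of friction, so it was on its stop.
  - The lever points at the two dots, the old dish is at the tray centre, and the mat is empty.
  - The bottle, timer and slide box look unmoved, and the arm is clear of everything.
  - I last saw the two new dishes flat on the plate just before shutting the cover. They cannot be seen under it.
- **Failed or disagreed:**
  - My first push on the lever missed it. A touch on the unit's top showed the fingertips about 26 mm short of the reported tool point. I allowed for that in every later move.
  - The gripper read 36 to 37 mm on the 38 mm dishes.
  - Closing on each dish lifted the tool 1 to 3 mm, with about 5 to 6 N upward.
  - I found no cause for these last two; every grasp held.

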